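Pack the racking wedges head to tail

ROBOT

A 6-joint arm with a two-finger parallel gripper is mounted at the origin on the work surface. World frame = base frame: x ahead of the robot, y to its left, z up, the work surface at z = 0. Lengths are in m, angles in rad, forces in N, time in s.
With the tool pointing down it reaches from about 0.25 to 0.725 m from the base axis. Payload 4 kg.
Tool frame: the origin (TCP) lies at the very end of the fingers, on their centre line; the grasp point (between the pads) lies 19 mm behind it; z points along the fingers, y is the direction in which the jaws open and shut (so a half turn about z gives the same grasp; the last joint's range is limited). The gripper opens to 85 mm and grips with 20 to 120 N. Pads are 22 mm wide; open, the fingers measure 114 mm over their backs; the gripper's body (76 mm by 85 mm) begins 54 mm behind the grasp point. The pads swing forward as they close: fully open they stand 13 mm farther back than shut.
Start: joints at [1.319, 0.241, 0.005, 1.335, 0, 1.571], TCP at [0.125, 0.484, 0.231] pointing down, gripper open.
Joint ranges: [-2.72, 2.72], [-1.05, 1.87], [-1.09, 1.28], [-1.99, 2.15], [-1.42, 1.44], [-3.14, 3.14]. Speed limits (rad/s): [2.79, 2.79, 3.14, 3.14, 3.14, 3.14].

INTERFACE

Orientations are given as a unit quaternion [x, y, z, w].
In Python, from workcell import bot gives the robot as it stands.
- The arm moves only by the shell command python3 -m crank 'ROWS'. ROWS is JSON, a list that holds one entry, the list of rows, each a list of 5 numbers: the shift along the tool's x, y, z in mm, then the turn about the tool's z in degrees, then the closure in counts, from 0 (fully open) to 255 (shut). In form: [[[tx, ty, tz, turn, grip], ...]]. A call has 1 to 12 rows; each row shifts and turns the pose as measured when the row begins, along the tool's axes as they then stand; what a row does not reach is not made up. A row lasts 1/8 s, in which the tool goes at most 62.5 mm and 10.7 degrees, less where a joint would pass 70% of its speed; a pose out of reach is approached as far as the arm can. A call is refused whole if a number of a shift passes 62.5 or a number of a turn 10.7, either way. A call with a gripper value outside its range is refused whole. The fingers move at their own pace and stop on an object; the grip force is fixed at half the most. Time passes only in rows, so rows that do not move let the fingers close. It gives the time, the measured TCP pose, the force and the opening at its end, in the units of the state.
- bot.get_obs(): the state, without advancing time (a new reading comes with each control period).
- bot.camera(name): name is "scene" or "top" or "wrist"; returns a dict with "img" (400x640x3 uint8, blue, green, red), "depth" (400x640 float32, m along the optical axis (not along the pixel's ray), 0 where there is no reading), "fx", "fy", "cx", "cy" (pixels), "R" (3x3) and "t" (3): a world point X has camera coordinates R X + t; the wrist camera has in their place "T_tool_cam" (4x4, takes a point from camera to tool coordinates, whose origin is the TCP and whose axes are the flange's). Camera axes: x right, y down, z forward; pixel columns grow to the right and rows downward; lengths in m; the calibration is good to about 2 mm. The wrist camera is an equidistant fisheye: a pixel r from the principal point sees the ray r / f radians off the axis. A picture is of the moment at which its call begins: read the wrist's pose just before it.
- bot.job_done(): hands the job in, once; it reports no verdict.
The state is a dict: "clock": time; "joint_pos": joint angles; "joint_vel": joint speeds; "tau": joint torques, N m; "eef_pos": TCP position; "tool_rot": TCP orientation; "ft_force": force on the tool from outside, world axes, zero at the start; "ft_torque": the same for the moment, N m; "grip_width": finger opening in m.
Only numpy, scipy, OpenCV 4.12 (cv2) and the standard library are available. Lean on these libraries where they do the work, as an engineer would, in place of code of your own. Each camera call takes 0.05 s, during which the arm holds its last target.

TASK

Finish packing the wedge tray: take the two loose short wedges that match the two already in it and lay them in the tray beside those, on their sides as they lie now and alternately head to tail, so that the four fill a rectangle. Then slide the tray's steel stop up against the row until the wedges are packed tight, and let go. Leave the long door wedge, the square block, the bottles and the tape roll where they are.

Things in the scene. Friction and masses are not known exactly. Their poses are not given: they have to be found in the camera images.
- tray: black plastic tray fixed to the table, for one row of wedges. Origin: at table level, mid-width, below the inner face of the fixed end wall (6 mm thick, 42 high). The row runs from that wall along own +y; floor 5 mm thick, 150 long. Inside width 70 mm (x = -35 to +35) between low lips 4 mm thick, tops 17 mm above the table.
- tray_row (a point): on the tray's floor (5 mm above the table), mid-width, at the fixed wall's inner face; axes as the tray's. Wedges lie along x; packed tight, their origins are 11.5, 34.5, 57.5 and 80.5 mm along +y from here, at x = 0. First and third: straight face towards the fixed wall, thin end to +x (turned as the tray). Second and fourth: half a turn round, thin end to -x.
- stop (a joint): sliding steel stop across the tray (m). 0 = drawn back, face 126 mm from the fixed wall; grows towards that wall (tray's -y); 0.034 = dead tight on four wedges (face at 92 mm); limit 0.045. Starts at 0 to 0.010, stays where left, about 1 N of friction; pushing it with the wedges takes about 3 N, and 8 to 10 N packs them firmly.
- stop_grip (a point): centre of the upright steel tab on top of the stop, 78 mm above the table, 6 mm behind the stop's face; moves with the stop; axes as the tray's. Tab: 30 mm wide (x), 12 mm thick (y), from 46 to 90 mm above the table; the wedges' tops in the tray are at 50 mm.
- wedge_a: plain wooden wedge on its side, 64 mm long, 45 high, about 50 g. From above a right-angled trapezium: thin end 14 mm at own x = +32, thick end 32 mm at x = -32; straight long face at y = -11.5; slope from y = +20.5 (thick end) to +2.5 (thin end). Origin on the underside. The end faces are parallel: it can be gripped lengthwise (64 mm) along y = -4.5. Already in the tray, first.
- wedge_b: plain wooden wedge on its side, 64 mm long, 45 high, about 50 g. From above a right-angled trapezium: thin end 14 mm at own x = +32, thick end 32 mm at x = -32; straight long face at y = -11.5; slope from y = +20.5 (thick end) to +2.5 (thin end). Origin on the underside. The end faces are parallel: it can be gripped lengthwise (64 mm) along y = -4.5. Already in the tray, second; a few mm of play.
- wedge_c: plain wooden wedge on its side, 64 mm long, 45 high, about 50 g. From above a right-angled trapezium: thin end 14 mm at own x = +32, thick end 32 mm at x = -32; straight long face at y = -11.5; slope from y = +20.5 (thick end) to +2.5 (thin end). Origin on the underside. The end faces are parallel: it can be gripped lengthwise (64 mm) along y = -4.5. Loose on the table.
- wedge_d: plain wooden wedge on its side, 64 mm long, 45 high, about 50 g. From above a right-angled trapezium: thin end 14 mm at own x = +32, thick end 32 mm at x = -32; straight long face at y = -11.5; slope from y = +20.5 (thick end) to +2.5 (thin end). Origin on the underside. The end faces are parallel: it can be gripped lengthwise (64 mm) along y = -4.5. Loose on the table.
- wedge_a_toe (a point): centre of the thin end face of wedge_a (own x = +32, y = -4.5 mm, half its height: 22.5 mm above the underside)
- wedge_b_toe (a point): centre of the thin end face of wedge_b (own x = +32, y = -4.5 mm, half its height: 22.5 mm above the underside)
- wedge_c_toe (a point): centre of the thin end face of wedge_c (own x = +32, y = -4.5 mm, half its height: 22.5 mm above the underside)
- wedge_d_toe (a point): centre of the thin end face of wedge_d (own x = +32, y = -4.5 mm, half its height: 22.5 mm above the underside)
- door_wedge: bystander: a longer, lower door wedge of the same wood, lying on its side: 110 mm long, 30 mm high, 40 mm to 12 mm thick; origin on the underside, mid-length. Leave alone.
- block: bystander: a square-ended wooden block 60 x 36 mm, 45 mm high; origin at the centre of the underside. Leave alone.
- bottle_a: bystander: black bottle with a white label, 70 mm diameter, 150 mm high; origin under its centre. Leave alone.
- bottle_b: bystander: smaller black bottle with a white label, 60 mm diameter, 120 mm high; origin under its centre. Leave alone.
- tape_roll: bystander: roll of tape lying flat, 96 mm diameter, 45 mm high; origin under its centre. Leave alone.
Mind the look-alikes: they are no part of the job. Leave any green or pink look-alike of the wedge_c alone. Leave any yellow look-alike of the wedge_d alone.

How it is judged:
At the end, for the whole second after the job is handed in: All four short wedges lie flat (within 0.08 rad) and still in one row in the tray, thin ends alternating; c and d are third and fourth in either order; each origin at most 4 mm short of or 8 mm beyond its tight-packed place along the row; stop at 0.029 or more (within 5 mm of tight) (y of wedge_a in the frame of tray between 0.0075 and 0.0195 m and z of wedge_a in the frame of tray between 0.001 and 0.01 m and x of wedge_a_toe in the frame of tray above 0.022 m and y of wedge_b in the frame of tray between 0.0305 and 0.0425 m and z of wedge_b in the frame of tray between 0.001 and 0.01 m and x of wedge_b_toe in the frame of tray below -0.022 m and (((y of wedge_c in the frame of tray between 0.0535 and 0.0655 m and z of wedge_c in the frame of tray between 0.001 and 0.01 m and x of wedge_c_toe in the frame of tray above 0.022 m) and (y of wedge_d in the frame of tray between 0.0765 and 0.0885 m and z of wedge_d in the frame of tray between 0.001 and 0.01 m and x of wedge_d_toe in the frame of tray below -0.022 m)) or ((y of wedge_d in the frame of tray between 0.0535 and 0.0655 m and z of wedge_d in the frame of tray between 0.001 and 0.01 m and x of wedge_d_toe in the frame of tray above 0.022 m) and (y of wedge_c in the frame of tray between 0.0765 and 0.0885 m and z of wedge_c in the frame of tray between 0.001 and 0.01 m and x of wedge_c_toe in the frame of tray below -0.022 m))) and angle between each of wedge_a, wedge_b, wedge_c, wedge_d's own z axis and vertical below 0.08 rad and linear speed of each of wedge_a, wedge_b, wedge_c, wedge_d below 0.02 m/s and value of joint stop above 0.029 m); the robot touches nothing.
It fails at once if a bystander (door wedge, block, bottles, tape roll) is moved by more than 30 mm or a bottle is tipped (distance of any of door_wedge, block, bottle_a, bottle_b, tape_roll from where it was at the start of the episode above 0.03 m or angle between any of bottle_a, bottle_b's own z axis and vertical above 0.5 rad).
It also fails if it takes over 67 s, if anything falls off the work surface, if the arm or the gripper's body presses on something with over 40 N, if the wrist force passes 120 N, or if a joint passes its speed limit or range.

## Working session

There is one attempt and no reset: what is moved stays moved. The work goes in short steps, Python scripts to look and compute and a shell command to move; the robot and the scene stay as the last step left them, time stands still between calls to the robot, and variables do not carry over. Pictures are saved under pics/ and viewed, and the job is handed in when it is done.

```bash
mkdir -p pics; ls
python3 - <<'E'
from workcell import bot
import cv2,numpy as np
o=bot.get_obs(); print(o['clock'],o['eef_pos'],o['tool_rot'],o['grip_width'])
for n in ['scene','top']:
    c=bot.camera(n); cv2.imwrite(f'pics/{n}0.png',c['img']); np.savez(f'{n}0.npz',**c)
    print(n,c['fx'],c['fy'],c['cx'],c['cy'],c['R'],c['t'])
E
```

```text
pics
0.0 [0.12440068 0.48363082 0.23042087] [ 1.25558867e-01  9.92085621e-01 -1.03545553e-03 -1.37892877e-04] 0.08547973839465507
scene 451.61126421419584 451.61126421419584 320.6510108748744 193.9229531893495 [[-0.53885555  0.84238658 -0.00442152]
 [ 0.63764255  0.40444423 -0.65561944]
 [-0.55049676 -0.35610352 -0.75507854]] [ 0.2769865  -0.34576688  1.71120755]
top 439.9512598425928 439.9512598425928 318.06664385689305 193.20360381969013 [[ 0.00260524 -0.99998959  0.00374494]
 [-0.9861048  -0.00319109 -0.16609377]
 [ 0.166104   -0.00326019 -0.98610285]] [0.05093316 0.57572382 1.01726207]
```

View pics/scene0.png

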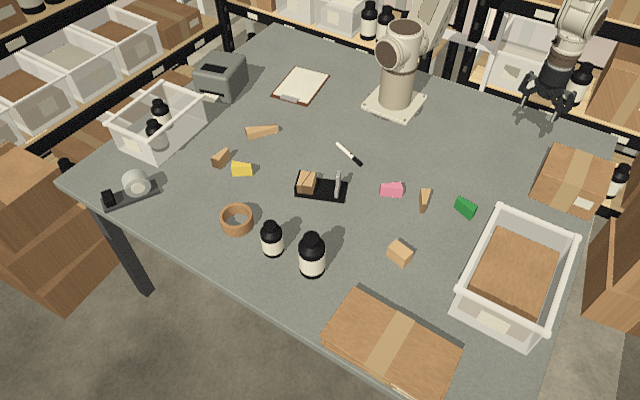

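View pics/top0.png

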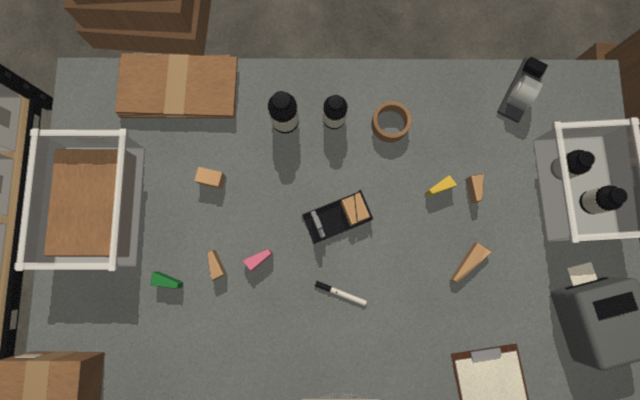

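The top picture shows the tray at (338,217), two wooden short wedges at (215,265) and (477,187), the door wedge at (470,263) and the block at (208,177). The look-alikes are pink (258,259), green (166,281) and yellow (441,186).

```bash
cat > h.py <<'E'
import numpy as np,cv2
def cloud(c):
    d=c['depth'].astype(float); v,u=np.mgrid[:400,:640]
    P=np.stack([(u-c['cx'])/c['fx']*d,(v-c['cy'])/c['fy']*d,d],-1)
    return (P-c['t'])@c['R']
def onplane(c,uv,z):
    uv=np.atleast_2d(uv).astype(float); R,t=np.array(c['R']),np.array(c['t'])
    r=np.c_[(uv[:,0]-c['cx'])/c['fx'],(uv[:,1]-c['cy'])/c['fy'],np.ones(len(uv))]@R
    o=-R.T@t; return o+r*((z-o[2])/r[:,2])[:,None]
E
python3 - <<'E'
from h import *
c=dict(np.load('top0.npz')); P=cloud(c)
for n,(x0,y0,x1,y1) in dict(tray=(295,180,385,250),L=(195,240,235,290),R=(460,165,495,210)).items():
    cr=c['img'][y0:y1,x0:x1]; cv2.imwrite(f'pics/{n}.png',cv2.resize(cr,None,fx=8 if n!='tray' else 8,fy=8,interpolation=cv2.INTER_CUBIC))
    Z=P[y0:y1,x0:x1,2]; X=P[y0:y1,x0:x1]
    print(n,Z.min(),Z.max(),np.median(Z))
    m=(Z>.04)&(Z<.06)
    if n!='tray':
        m8=m.astype(np.uint8); cn=max(cv2.findContours(m8,0,1)[0],key=cv2.contourArea)
        q=X[m]; print(len(q),np.median(q[:,2]),q.mean(0),cv2.minAreaRect((q[:,:2]*1000).astype(np.float32)))
        print((X[cn[:,0,1],cn[:,0,0],:2]*1000).round().astype(int).tolist())
E
```

```text
tray -0.007575480520978731 1.0985584312953631 0.001967191996574809
L -0.006129506734487694 1.0985584312953631 0.0012987647601424108
275 0.04553189982287458 [0.40133773 0.29747911 0.04540243] ((404.2120056152344, 301.2406921386719), (65.48121643066406, 29.389633178710938), 23.99971580505371)
[[438, 304], [436, 307], [436, 310], [434, 311], [434, 313], [431, 316], [429, 312], [427, 313], [424, 312], [422, 313], [420, 312], [417, 313], [415, 310], [413, 310], [410, 311], [408, 310], [406, 309], [403, 311], [401, 310], [399, 306], [396, 308], [394, 307], [392, 307], [389, 306], [387, 307], [385, 304], [382, 304], [380, 304], [378, 304], [375, 304], [373, 304], [371, 301], [369, 301], [371, 298], [371, 297], [373, 294], [373, 292], [376, 290], [375, 288], [378, 285], [378, 284], [380, 281], [380, 279], [382, 276], [385, 277], [387, 279], [389, 279], [392, 281], [394, 281], [396, 282], [399, 283], [401, 284], [403, 285], [406, 287], [408, 288], [410, 291], [413, 292], [415, 292], [417, 294], [420, 295], [422, 296], [424, 296], [427, 300], [429, 300], [432, 299], [434, 301], [436, 303]]
R -
[... 422 characters left out ...]
609, -325], [605, -323], [603, -325], [601, -324], [598, -327], [596, -327], [593, -325], [590, -327], [588, -327], [586, -328], [583, -328], [581, -328], [578, -330], [576, -330], [573, -330], [571, -329], [569, -330], [566, -332], [563, -331], [561, -332], [559, -331], [559, -334], [560, -334], [560, -336], [561, -341], [561, -342], [561, -346], [563, -344], [565, -345], [568, -345], [570, -345], [573, -347], [575, -345], [578, -346], [580, -345], [582, -346], [585, -345], [588, -347], [591, -348], [592, -346], [595, -347], [597, -347], [600, -350], [603, -350], [606, -351], [608, -352], [610, -351], [613, -351], [615, -351], [617, -350], [620, -351], [623, -351], [625, -352], [626, -350]]
```

Run:
```python
import cv2,numpy as np
a=cv2.imread('pics/tray.png');b=cv2.imread('pics/L.png');c=cv2.imread('pics/R.png')
print(a.shape,b.shape,c.shape)
h=np.zeros((400,320+280,3),np.uint8);h[:400,:320]=b;h[:360,320:]=c
cv2.imwrite('pics/LR.png',h)
```

```text
(560, 720, 3) (400, 320, 3) (360, 280, 3)
```

View pics/tray.png

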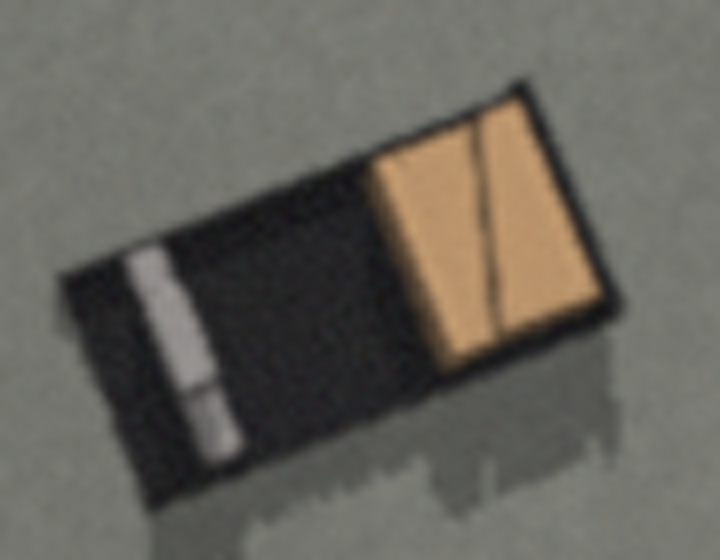

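View pics/LR.png

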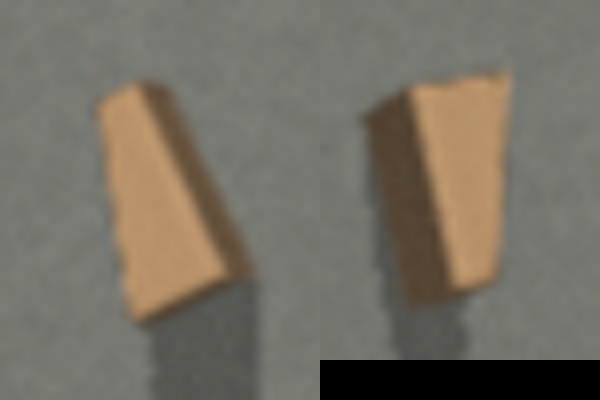

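```bash
cat >> h.py <<'E'
from scipy.optimize import minimize
W=np.array([[-32,-11.5],[32,-11.5],[32,2.5],[-32,20.5]])/1000
def proj(c,X):
    p=X@np.array(c['R']).T+c['t']; return np.c_[c['fx']*p[:,0]/p[:,2]+c['cx'],c['fy']*p[:,1]/p[:,2]+c['cy']]
def place(poly,x,y,a):
    R=np.array([[np.cos(a),-np.sin(a)],[np.sin(a),np.cos(a)]]); return poly@R.T+[x,y]
def fit(c,poly,z,mask,box,x0s):
    x_0,y_0,x_1,y_1=box; S=8
    M=cv2.resize(mask[y_0:y_1,x_0:x_1].astype(np.float32),None,fx=S,fy=S,interpolation=cv2.INTER_LINEAR)
    def cost(p):
        q=place(poly,*p); uv=proj(c,np.c_[q,np.full(len(q),z)])
        uv=(uv+.5-[x_0,y_0])*S-.5
        im=np.zeros(M.shape,np.float32); cv2.fillPoly(im,[np.round(uv*16).astype(np.int32)],1.,shift=4)
        return np.abs(im-M).sum()/im.sum() if im.sum() else 9
    best=None
    for x0 in x0s:
        s=np.array([x0]+[np.array(x0)+d for d in np.diag([.008,.008,.15])])
        r=minimize(cost,x0,method='Nelder-Mead',options=dict(initial_simplex=s,maxiter=400,xatol=1e-5,fatol=1e-5))
        if best is None or r.fun<best.fun: best=r
    return best
def woodmask(c,thr):
    i=c['img'].astype(float); b,g,r=i[...,0],i[...,1],i[...,2]
    return np.clip((r-b-15)/ (thr-15) ,0,1), r
E
python3 - <<'E'
from h import *
c=dict(np.load('top0.npz'))
i=c['img'].astype(float)
for p in [(211,262),(220,262),(480,188),(472,190),(345,200),(205,250)]: print(p,i[p[1],p[0]])
# top faces: red level bright
m=(np.clip((i[...,2]-i[...,0]-45)/30,0,1)>.5)
r=i[...,2]-i[...,0]
print(r[240:290:4,200:232:2].astype(int))
E
```

```text
(211, 262) [108. 149. 185.]
(220, 262) [ 65.  86. 105.]
(480, 188) [108. 146. 185.]
(472, 190) [50. 67. 81.]
(345, 200) [ 99. 136. 172.]
(205, 250) [111. 119. 118.]
[[ 7  7  6  5  5  5  7  6  6  6  7  6  5  5  5  6]
 [ 5  7  6  5  6  6  5  5  5  6  6  6  7  6  4  6]
 [ 6  5  5  6  6  4  6  5  6  5  7  6  6  6  7  6]
 [ 7  7  6  7 60 80 72 43 33  6  7  8  4  5  6  5]
 [ 5  8  6  8 72 78 79 71 44 31  5  6  5  5  5  5]
 [ 4  6  7  5 54 78 76 79 68 44 24  6  5  6  5  5]
 [ 5  7  8  4 25 78 78 78 79 69 40 24  6  6  7  4]
 [ 5  6  6  4  9 79 76 77 76 80 63 41 25  5  7  5]
 [ 6  6  7  4  4 52 78 77 76 76 79 60 42 20  6  5]
 [ 6  6  5  6  5 38 78 78 74 61 34 15  2  4  6  6]
 [ 6  6  5  6  6  8 19 12  4  3  3  4  2  3  7  5]
 [ 4  6  6  5  7  5  6  6  5  4  5  3  2  3  7  4]
 [ 7  6  6  6  6  5  7  3  4  3  3  3  4  2  5  6]]
```

Run:
```python
from h import *
c=dict(np.load('top0.npz')); i=c['img'].astype(float)
r=i[...,2]-i[...,0]; m=np.clip((r-32)/36,0,1)
mir=W*[1,-1]
ang=[k*np.pi/4 for k in range(8)]
for n,box,x,y in [('L',(195,240,235,290),.401,.297),('R',(460,165,495,210),.595,-.337)]:
    for nm,po in (('true',W),('mirror',mir)):
        b=fit(c,po,.045,m,box,[(x,y,a) for a in ang]); print(n,nm,b.fun,(b.x[:2]*1000).round(1),np.degrees(b.x[2]).round(1))
# tray pair as rectangle
P=np.array([[-32,0],[32,0],[32,46],[-32,46]])/1000
b=None
for d in (46,47,48,49,50):
    P[2:,1]=d/1000
    x=onplane(c,[350,210],.05)[0]
    f=fit(c,P,.05,m,(330,185,380,235),[(x[0],x[1],a) for a in (0.1,.35,-.3)])
    print('pair',d,f.fun,(f.x[:2]*1000).round(1),np.degrees(f.x[2]).round(1))
print('wedge-tops colour', i[200,345], i[205,365])
def cp(u,v): return ((u+.5)/8-.5+295,(v+.5)/8-.5+180)
for n,uv,z in [('lipTL',(65,278),.017),('lipBL',(150,508),.017),('wallTR',(527,85),.042),('wallBR',(622,310),.042),('stopTabA',(207,385),.09),('s1',(143,245),.046),('s2',(230,460),.046),('s2b',(225,460),.09)]:
    print(n,(onplane(c,cp(*uv),z)[0]*1000).round(1))
P3=cloud(c)
sub=P3[180:250,295:340]; k=(sub[...,2]>.08)&(sub[...,2]<.1); print(sub[k].mean(0),k.sum(),sub[k].min(0),sub[k].max(0))
k=(sub[...,2]>.03)&(sub[...,2]<.06); print(sub[k].mean(0),k.sum())
```

```text
L true 0.1708936244249344 [406.2 299.6] 27.2
L mirror 0.19362157583236694 [406. 299.] 11.9
R true 0.15299539268016815 [ 591.6 -336.6] 188.9
R mirror 0.17554828524589539 [ 592.  -336.1] 173.2
pair 46 0.12622353434562683 [548.2 -58.2] 22.2
pair 47 0.11688007414340973 [548.5 -58.7] 22.0
pair 48 0.11314486712217331 [548.9 -59.1] 22.6
pair 49 0.11387947201728821 [549.  -59.4] 22.6
pair 50 0.12022803723812103 [549.1 -59.8] 23.0
wedge-tops colour [ 99. 136. 172.] [ 62.  82. 103.]
lipTL [527.7  90.4  17. ]
lipBL [457.1  63.8  17. ]
wallTR [584.4 -50.7  42. ]
wallBR [515.6 -78.5  42. ]
stopTabA [488.3  47.1  90. ]
s1 [534.4  66.1  46. ]
s2 [469.8  39.8  46. ]
s2b [466.8  41.9  90. ]
[0.50141282 0.05427962 0.09015867] 70 [0.48753019 0.04580041 0.0808068 ] [0.51540545 0.06430753 0.09396268]
[0.49743738 0.05178018 0.04627333] 62
```

L fits a true-chirality wedge at about (406,300) mm and R one at about (592,-337). The tray origin is about (548,-59) at 22.4°, and the stop face is about 116 mm from the wall. I'll move over L and look with the wrist camera.

```bash
cat >> h.py <<'E'
def rot(q):
    from scipy.spatial.transform import Rotation as Ro
    return Ro.from_quat(q).as_matrix()
def st():
    from workcell import bot
    o=bot.get_obs(); R=rot(o['tool_rot']); p=np.array(o['eef_pos'])
    print('t',round(o['clock'],2),'tcp',(p*1000).round(1),'phi',np.degrees(np.arctan2(R[1,1],R[0,1])).round(2),'tilt',R[:,2].round(3),'F',np.round(o['ft_force'],1),'w',round(o['grip_width']*1000,1),'q',np.round(o['joint_pos'],2))
    return p,R,o
def todo(target_mm,phi=None):
    p,R,o=st(); d=R.T@(np.array(target_mm)-p*1000); print('tool shift',d.round(1))
    if phi is not None:
        f=np.degrees(np.arctan2(R[1,1],R[0,1])); print('turn',round((f-phi+90)%180-90,2))
E
python3 -m crank '[[[-54,-18,5,0,0],[-54,-18,5,0,0],[-54,-18,5,0,0],[-54,-18,5,0,0],[-54,-18,5,0,0],[-54,-18,5,0,0],[0,0,0,10,0],[0,0,0,10,0],[0,0,0,10,0],[0,0,0,10,0],[0,0,0,10,0],[0,0,0,0,0]]]'
cat > wr.py <<'E'
import sys; from h import *; from workcell import bot
p,R,o=st(); c=bot.camera('wrist'); n=sys.argv[1]
cv2.imwrite(f'pics/{n}.png',c['img']); np.savez(f'{n}.npz',p=p,Rt=R,**c)
print(c['fx'],c['cx'],c['cy'],np.round(c['T_tool_cam'],3).tolist())
E
python3 wr.py w1
```

```text
clock: 1.6
eef_pos: [0.4186, 0.2907, 0.193]
tool_rot: [0.544, 0.839, -0.006, -0.002]
ft_force: [1.0, 0.4, -0.4]
grip_width: 0.0854
t 1.6 tcp [418.6 290.7 193. ] phi 24.08 tilt [-0.009 -0.008 -1.   ] F [ 1.   0.4 -0.4] w 85.4 q [ 0.61  0.29 -0.03  1.26 -0.    1.76]
309.70691628693146 319.5239408428575 196.53403881142336 [[-0.001, -0.962, -0.272, 0.069], [1.0, -0.002, 0.0, -0.001], [-0.001, -0.272, 0.962, -0.143], [0.0, 0.0, 0.0, 1.0]]
```

View pics/w1.png

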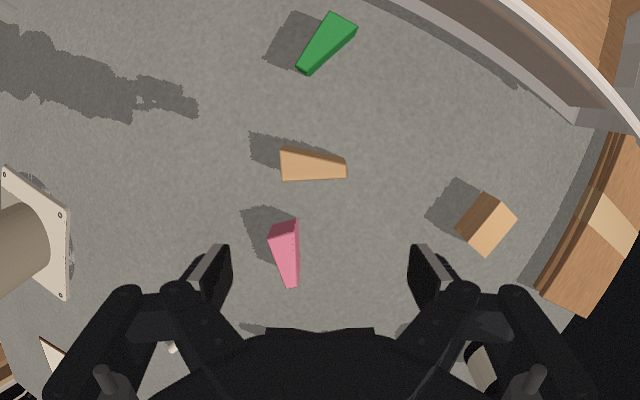

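```bash
cat >> h.py <<'E'
def wproj(w,X):
    T=w['T_tool_cam']; q=(X-w['p'])@w['Rt']; q=(q-T[:3,3])@T[:3,:3]
    rr=np.hypot(q[:,0],q[:,1]); th=np.arctan2(rr,q[:,2]); s=np.where(rr>1e-9,th/np.maximum(rr,1e-9),0)
    return np.c_[w['fx']*q[:,0]*s+w['cx'],w['fy']*q[:,1]*s+w['cy']]
def wunproj(w,uv,z):
    uv=np.atleast_2d(uv).astype(float); a=np.c_[(uv[:,0]-w['cx'])/w['fx'],(uv[:,1]-w['cy'])/w['fy']]
    th=np.hypot(a[:,0],a[:,1]); s=np.sin(th)/np.maximum(th,1e-9)
    r=np.c_[a*s[:,None],np.cos(th)]; T=w['T_tool_cam']; R=w['Rt']@T[:3,:3]; o=w['Rt']@T[:3,3]+w['p']
    r=r@R.T; return o+r*((z-o[2])/r[:,2])[:,None]
E
python3 - <<'E'
import h; from h import *
w=dict(np.load('w1.npz')); c=dict(np.load('top0.npz'))
x=np.array([[.406,.2996,.045],[.4186,.2907,.045]]); print(wproj(w,x))
cv2.imwrite('pics/w1c.png',cv2.resize(w['img'][130:200,265:365],None,fx=7,fy=7,interpolation=cv2.INTER_CUBIC))
print((wunproj(w,[[281,147],[345,158],[347,177],[282,181]],.045)*1000).round(1))
E
```

```text
[[314.18469107 169.25243283]
 [322.42198354 182.7684105 ]]
[[368.6 306.6  45. ]
 [428.2 321.6  45. ]
 [437.8 305.6  45. ]
 [382.1 276.3  45. ]]
```

View pics/w1c.png

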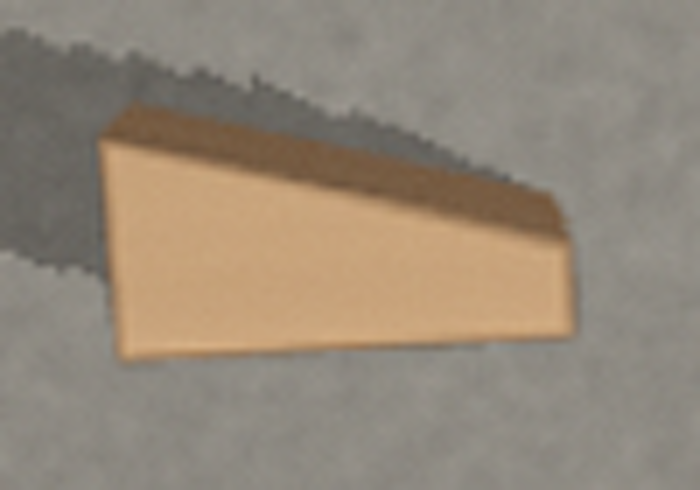

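```bash
cat >> h.py <<'E'
def rigid(w,pts,crop,s,z,model):
    uv=(np.array(pts)+.5)/s-.5+np.array(crop); Q=wunproj(w,uv,z)[:,:2]
    m=np.array(model)/1000; a=m-m.mean(0); b=Q-Q.mean(0)
    th=np.arctan2((a[:,0]*b[:,1]-a[:,1]*b[:,0]).sum(),(a*b).sum())
    t=Q.mean(0)-place(m.mean(0)[None],0,0,th)[0]
    res=Q-place(m,*t,th); print('pose',(t*1000).round(1),np.degrees(th).round(2),'res mm',(res*1000).round(1).tolist()); return t,th
WM=[(-32,20.5),(32,2.5),(32,-11.5),(-32,-11.5)]
E
python3 - <<'E'
from h import *
w=dict(np.load('w1.npz'))
t,th=rigid(w,[(100,142),(570,240),(574,337),(122,357)],(265,130),7,.045,WM)
g=place(np.array([[0,-.0045]]),*t,th)[0]; print(g)
todo([*(g*1000),100],np.degrees(th))
E
```

```text
pose [404.7 300.4] 27.34 res mm [[0.8, -0.7], [-0.5, -0.5], [-0.7, -0.1], [0.4, 1.3]]
[0.40679839 0.29640149]
t 1.65 tcp [418.5 290.7 192.9] phi 24.13 tilt [-0.009 -0.008 -1.   ] F [ 0.8  0.3 -0.1] w 85.2 q [ 0.61  0.29 -0.03  1.26 -0.    1.76]
tool shift [10.3 -7.3 93. ]
turn -3.21
```

```bash
python3 -m crank '[[[10,-6.5,40,-3.2,0],[0,0,45,0,0],[0,0,45,0,0],[0,0,0,0,0]]]'
python3 - <<'E'
from h import *
todo([407.4,296,15],27.3)
E
```

```text
clock: 2.15
eef_pos: [0.408, 0.2972, 0.0609]
tool_rot: [0.514, 0.857, -0.004, -0.001]
ft_force: [-0.4, 0.1, 1.3]
grip_width: 0.0854
t 2.15 tcp [408.  297.2  60.9] phi 28.07 tilt [-0.007 -0.006 -1.   ] F [-0.4  0.1  1.3] w 85.4 q [ 0.63  0.4  -0.25  0.93 -0.    1.71]
tool shift [-0.7 -0.7 45.9]
turn 0.77
```

```bash
python3 -m crank '[[[-0.7,-0.7,25,0.7,0],[0,0,20,0,0],[0,0,0,0,0],[0,0,0,0,255],[0,0,0,0,255],[0,0,0,0,255],[0,0,0,0,255]]]'; python3 wr.py w2
```

```text
clock: 3.02
eef_pos: [0.4145, 0.3011, 0.0259]
tool_rot: [0.517, 0.856, 0.003, 0.002]
ft_force: [0.0, -0.5, -0.9]
grip_width: 0.0623
t 3.02 tcp [414.5 301.1  25.9] phi 27.69 tilt [ 0.007  0.004 -1.   ] F [ 0.  -0.5 -0.9] w 62.3 q [ 0.63  0.44 -0.29  0.83 -0.    1.72]
309.70691628693146 319.5239408428575 196.53403881142336 [[-0.001, -0.962, -0.272, 0.069], [1.0, -0.001, 0.0, -0.001], [-0.001, -0.272, 0.962, -0.143], [0.0, 0.0, 0.0, 1.0]]
```

View pics/w2.png

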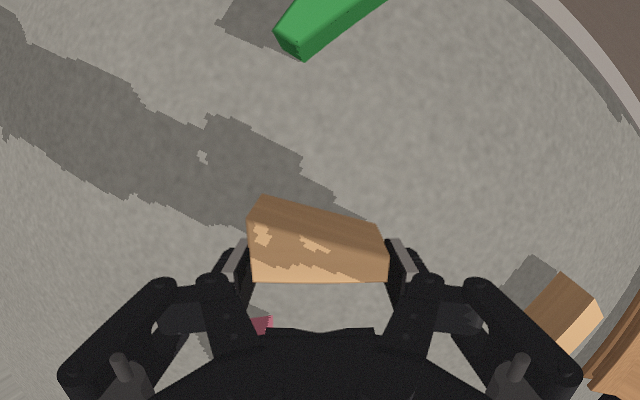

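The wedge is held between the pads at (250-385, 200-280), but the TCP stopped at 26 mm, so the grip is shallow. I'll reopen, go lower and grip again.

```bash
python3 -m crank '[[[0,0,0,0,0],[0,0,0,0,0],[0,0,0,0,0],[0,0,0,0,0]]]'; python3 wr.py w3
```

```text
clock: 3.58
eef_pos: [0.4143, 0.3009, 0.0256]
tool_rot: [0.517, 0.856, 0.003, 0.002]
ft_force: [0.4, -0.3, 0.5]
grip_width: 0.0856
t 3.58 tcp [414.3 300.9  25.6] phi 27.7 tilt [ 0.006  0.003 -1.   ] F [ 0.4 -0.3  0.5] w 85.6 q [ 0.63  0.45 -0.29  0.83 -0.    1.72]
309.70691628693146 319.5239408428575 196.53403881142336 [[-0.001, -0.962, -0.272, 0.069], [1.0, -0.001, 0.0, -0.001], [-0.001, -0.272, 0.962, -0.143], [0.0, 0.0, 0.0, 1.0]]
```

View pics/w3.png

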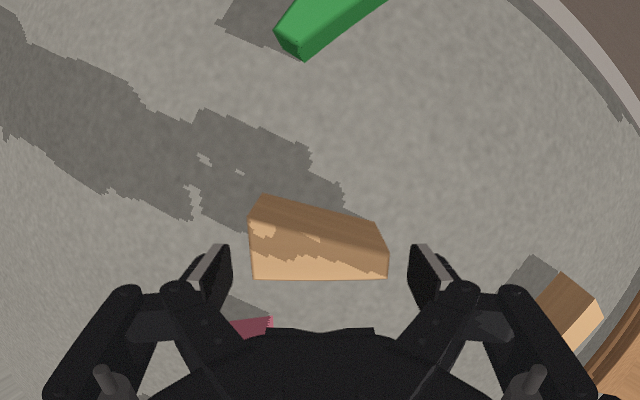

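Run:
```python
from h import *
w=dict(np.load('w3.npz'))
cv2.imwrite('pics/w3c.png',cv2.resize(w['img'][185:290,235:400],None,fx=4.8,fy=4.8,interpolation=cv2.INTER_CUBIC))
for t in [(404.7,300.4,27.3),(412,303.7,27.5),(414,301,27.5)]:
    a=place(np.array(WM)/1000,t[0]/1000,t[1]/1000,np.radians(t[2])); print(t,wproj(w,np.c_[a,np.full(4,.045)]).round(1).tolist())
```

```text
(404.7, 300.4, 27.3) [[228.9, 217.7], [374.1, 256.0], [371.8, 282.4], [235.9, 281.1]]
(412, 303.7, 27.5) [[246.5, 219.1], [391.3, 256.2], [388.4, 282.4], [252.4, 282.8]]
(414, 301, 27.5) [[248.2, 226.3], [391.7, 262.6], [388.8, 288.2], [254.2, 288.7]]
```

View pics/w3c.png

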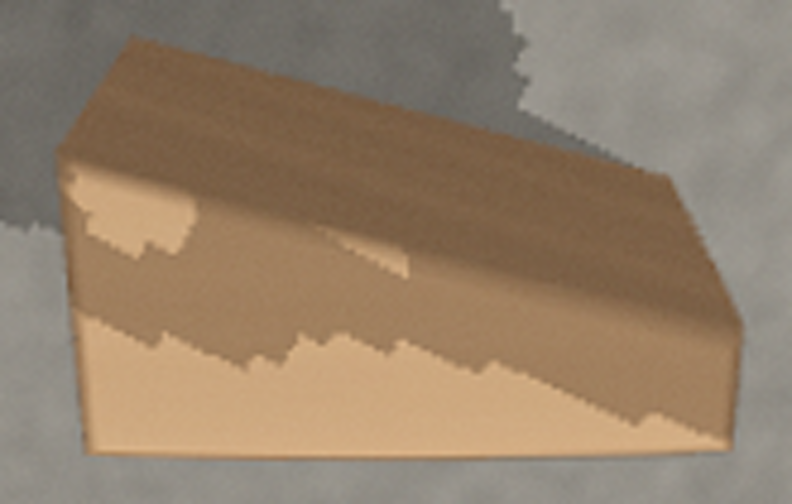

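```bash
python3 -m crank '[[[0,0,5,0,0]]]'; python3 -m crank '[[[0,0,5,0,0]]]';python3 -m crank '[[[0,0,0,0,0]]]'
python3 - <<'E'
from h import *
st()
E
```

```text
clock: 3.75
eef_pos: [0.4146, 0.3012, 0.0207]
tool_rot: [0.517, 0.856, 0.003, 0.002]
ft_force: [0.1, 0.1, 0.4]
grip_width: 0.0852
clock: 3.88
eef_pos: [0.4146, 0.3011, 0.0153]
tool_rot: [0.517, 0.856, 0.003, 0.002]
ft_force: [-0.2, -0.2, 0.5]
grip_width: 0.0854
clock: 4.0
eef_pos: [0.4141, 0.3008, 0.0146]
tool_rot: [0.517, 0.856, 0.003, 0.002]
ft_force: [-0.4, -0.2, 0.1]
grip_width: 0.0855
t 4.0 tcp [414.1 300.8  14.6] phi 27.7 tilt [ 0.006  0.003 -1.   ] F [-0.4 -0.2  0.1] w 85.5 q [ 0.63  0.46 -0.3   0.81 -0.    1.72]
```

```bash
python3 -m crank '[[[0,0,0,0,255]]]';python3 -m crank '[[[0,0,0,0,255]]]'; python3 -m crank '[[[0,0,0,0,255],[0,0,0,0,255]]]'; python3 -m crank '[[[0,0,-20,0,255]]]'
```

```text
clock: 4.12
eef_pos: [0.4141, 0.3007, 0.0145]
tool_rot: [0.517, 0.856, 0.003, 0.002]
ft_force: [0.5, -0.5, 0.8]
grip_width: 0.0696
clock: 4.25
eef_pos: [0.4144, 0.301, 0.0149]
tool_rot: [0.517, 0.856, 0.003, 0.002]
ft_force: [-0.3, -0.3, -0.3]
grip_width: 0.0624
clock: 4.5
eef_pos: [0.4144, 0.301, 0.015]
tool_rot: [0.517, 0.856, 0.003, 0.002]
ft_force: [1.1, -0.9, -0.2]
grip_width: 0.063
clock: 4.62
eef_pos: [0.4129, 0.2999, 0.0337]
tool_rot: [0.517, 0.856, 0.001, 0.001]
ft_force: [-0.7, 0.2, 0.7]
grip_width: 0.0628
```

```bash
python3 -m crank '[[[0,0,-50,0,255],[0,0,-50,0,255],[0,0,-25,0,255]]]'; python3 wr.py w4;  python3 - <<'E'
from h import *
todo([510,0,160],22.4)
E
```

```text
clock: 5.0
eef_pos: [0.4112, 0.2989, 0.1605]
tool_rot: [0.517, 0.856, -0.001, 0.0]
ft_force: [0.8, 0.7, -1.2]
grip_width: 0.063
t 5.0 tcp [411.2 298.9 160.5] phi 27.69 tilt [-0.001 -0.002 -1.   ] F [ 0.8  0.7 -1.2] w 63.0 q [ 0.63  0.3  -0.1   1.17 -0.    1.72]
309.70691628693146 319.5239408428575 196.53403881142336 [[-0.001, -0.962, -0.272, 0.069], [1.0, -0.001, 0.0, -0.001], [-0.001, -0.272, 0.962, -0.143], [0.0, 0.0, 0.0, 1.0]]
t 5.05 tcp [412.4 299.8 163.2] phi 27.7 tilt [ 0.003  0.001 -1.   ] F [1.5 0.7 1.5] w 63.2 q [ 0.63  0.3  -0.1   1.17 -0.    1.72]
tool shift [-310.8  -52.9    3.3]
turn 5.3
```

View pics/w4.png

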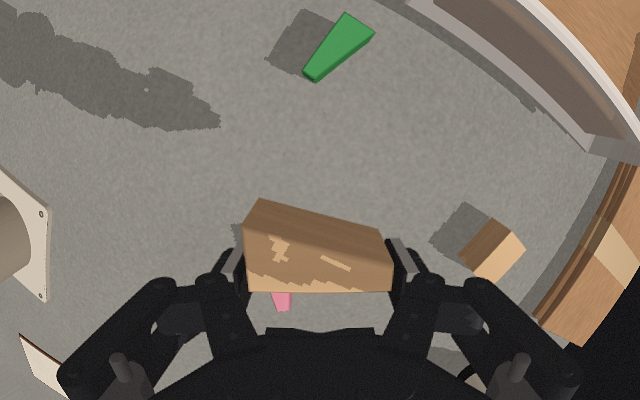

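The wedge is held and lifted, at (243-392, 200-293). I'll move over the tray.

```bash
python3 -m crank '[[[-52,-9,0,0,255],[-52,-9,0,0,255],[-52,-9,0,0,255],[-52,-9,0,0,255],[-52,-9,0,0,255],[-52,-9,0,5.3,255],[0,0,0,0,255]]]'; python3 wr.py w5;  python3 - <<'E'
from h import *
from workcell import bot
c=bot.camera('top'); np.savez('top1.npz',**c)
w=dict(np.load('w4.npz'))
cv2.imwrite('pics/w4c.png',cv2.resize(w['img'][185:310,235:400],None,fx=4.8,fy=4.8,interpolation=cv2.INTER_CUBIC))
E
```

```text
clock: 5.92
eef_pos: [0.5134, -0.0087, 0.1609]
tool_rot: [0.556, 0.831, 0.002, 0.001]
ft_force: [0.6, 0.5, -0.3]
grip_width: 0.0626
t 5.92 tcp [513.4  -8.7 160.9] phi 22.49 tilt [ 0.005  0.003 -1.   ] F [ 0.6  0.5 -0.3] w 62.6 q [-0.02  0.3  -0.1   1.16  0.    1.16]
309.70691628693146 319.5239408428575 196.53403881142336 [[-0.001, -0.962, -0.272, 0.069], [1.0, -0.002, 0.0, -0.001], [-0.001, -0.272, 0.962, -0.143], [0.0, 0.0, 0.0, 1.0]]
```

View pics/w5.png

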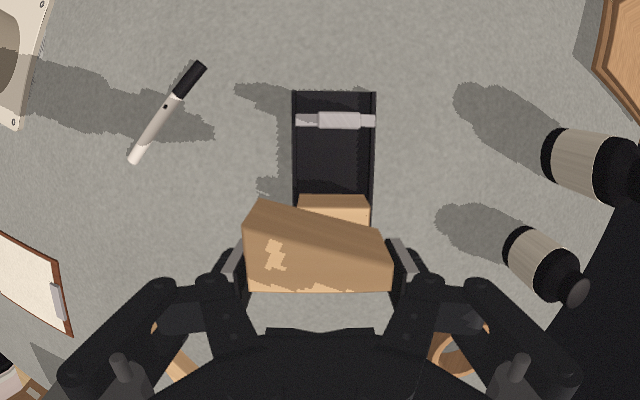

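View pics/w4c.png

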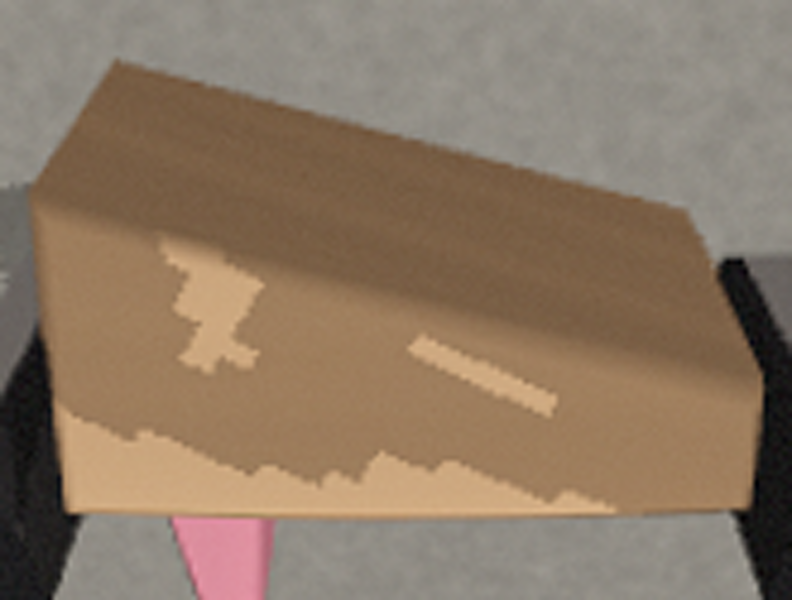

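Run:
```python
from h import *
w=dict(np.load('w4.npz'))
pz=w['p'][2]+.030
t,th=rigid(w,[(32,205),(763,380),(748,507),(68,512)],(235,185),4.8,pz,WM)
print('in tool mm',((np.r_[t,w['p'][2]]-w['p'])@w['Rt']*1000).round(1),'dtheta',np.degrees(th)-27.69)
w=dict(np.load('w5.npz'))
cv2.imwrite('pics/w5c.png',cv2.resize(w['img'][80:240,270:400],None,fx=5,fy=5,interpolation=cv2.INTER_CUBIC)[:600])
```

```text
pose [407.8 303. ] 28.3 res mm [[1.4, -0.4], [-0.7, -0.6], [-1.2, -0.1], [0.5, 1.0]]
in tool mm [ 5.2 -1.1 -0. ] dtheta 0.6095703858681993
```

Run:
```python
from h import *
w=dict(np.load('w5.npz'))
cv2.imwrite('pics/w5d.png',cv2.resize(np.clip(w['img'][80:200,280:390].astype(float)*2,0,255).astype(np.uint8),None,fx=5,fy=5,interpolation=cv2.INTER_CUBIC))
```

```text
(no output)
```

View pics/w5d.png

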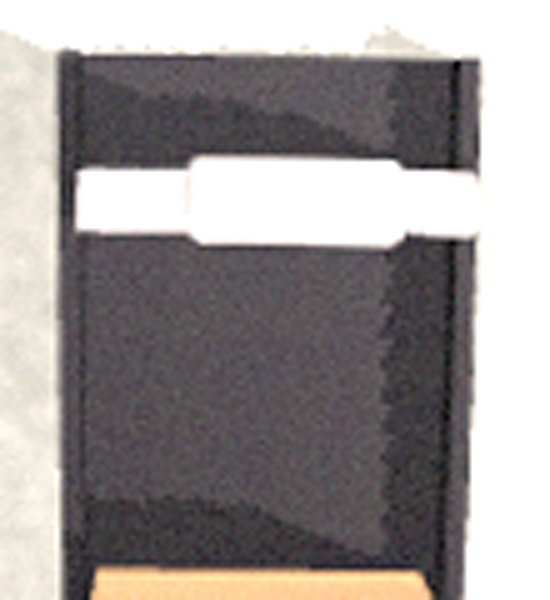

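Run:
```python
from h import *
w=dict(np.load('w5.npz'))
f=lambda p:(np.array(p)+.5)/5-.5+np.array([280,80])
O=np.array([548.3,-59]);a=np.radians(22.4);R=np.array([[np.cos(a),np.sin(a)],[-np.sin(a),np.cos(a)]])
for n,p,z in [('lipL',(62,52),17),('lipR',(480,58),17),('lipLo',(66,560),17),('lipRo',(464,560),17),('tabFL',(190,158),90),('tabFR',(405,160),90),('tabNL',(190,243),90),('tabNR',(405,243),90),('stopNL',(78,234),46),('stopNR',(476,238),46),('bL',(93,572),50),('bR',(425,572),50)]:
    q=wunproj(w,[f(p)],z/1000)[0][:2]*1000; print(n,q.round(1),'tray',(R@(q-O)).round(1))
```

```text
lipL [456.2  63.9] tray [-38.4 148.7]
lipR [527.2  92.8] tray [ 38.3 148.4]
lipLo [492.2 -25.1] tray [-38.9  52.7]
lipRo [563.3   4.1] tray [37.9 52.6]
tabFL [485.3  54.3] tray [-15.  128.8]
tabFR [512.6  65.6] tray [ 14.4 128.8]
tabNL [489.8  43.5] tray [-15. 117.]
tabNR [517.1  55. ] tray [ 14.6 117.3]
stopNL [473.   35.7] tray [-33.6 116.2]
stopNR [534.3  60.8] tray [ 32.7 116.1]
bL [496.5 -16.2] tray [-31.6  59.3]
bR [548.9   5.4] tray [25.1 59.3]
```

Run:
```python
from h import *
todo([526.3,-4.5,75],22.2)
```

```text
t 6.03 tcp [512.3  -5.8 160.8] phi 22.76 tilt [ 0.004  0.004 -1.   ] F [-0.2  0.7 -0.6] w 62.9 q [-0.01  0.3  -0.1   1.17  0.    1.16]
tool shift [-4.4 13.  85.9]
turn 0.56
```

```bash
python3 -m crank '[[[-4.4,13,0,0.5,255],[0,0,40,0,255],[0,0,40,0,255],[0,0,0,0,255]]]'
python3 - <<'E'
from h import *
todo([526.3,-4.5,22],22.2)
E
```

```text
clock: 6.52
eef_pos: [0.5295, 0.0015, 0.0799]
tool_rot: [0.554, 0.833, 0.004, 0.002]
ft_force: [-0.8, 0.7, -0.5]
grip_width: 0.0629
t 6.53 tcp [529.5   1.5  79.9] phi 22.77 tilt [ 0.007  0.005 -1.   ] F [-0.8  0.7 -0.5] w 62.9 q [ 0.    0.41 -0.18  0.98  0.    1.17]
tool shift [-4.3 -5.8 57.8]
turn 0.57
```

```bash
python3 -m crank '[[[-4,-5.6,0,0.6,255],[0,0,0,0,255]]]'
python3 - <<'E'
from h import *
todo([526.3,-4.5,22],22.2)
E
```

```text
clock: 6.78
eef_pos: [0.5278, -0.0032, 0.0824]
tool_rot: [0.557, 0.83, 0.005, 0.003]
ft_force: [0.3, 0.3, 0.3]
grip_width: 0.0631
t 6.78 tcp [527.8  -3.2  82.4] phi 22.28 tilt [ 0.011  0.005 -1.   ] F [0.3 0.3 0.3] w 63.1 q [-0.01  0.4  -0.18  0.98  0.    1.17]
tool shift [-0.6 -2.6 60.3]
turn 0.08
```

```bash
python3 -m crank '[[[-0.6,-2.2,15,0,255],[0,0,15,0,255],[0,0,0,0,255]]]'
python3 - <<'E'
from h import *
todo([526.3,-4.5,22],22.2)
E
```

```text
clock: 7.15
eef_pos: [0.5278, -0.0047, 0.0526]
tool_rot: [0.557, 0.83, 0.006, 0.005]
ft_force: [-1.1, 0.8, -0.2]
grip_width: 0.063
t 7.15 tcp [527.8  -4.7  52.6] phi 22.27 tilt [ 0.016  0.005 -1.   ] F [-1.1  0.8 -0.2] w 63.0 q [-0.01  0.43 -0.22  0.9   0.    1.17]
tool shift [ 0.8 -1.8 30.6]
turn 0.07
```

```bash
python3 wr.py w6; python3 -m crank '[[[0.6,-1.8,10,0,255],[0,0,8,0,255],[0,0,6,0,255],[0,0,0,0,255]]]'
python3 - <<'E'
from h import *
todo([526.3,-4.5,22],22.2)
E
```

```text
t 7.15 tcp [527.8  -4.7  52.6] phi 22.27 tilt [ 0.016  0.005 -1.   ] F [-1.1  0.8 -0.2] w 63.0 q [-0.01  0.43 -0.22  0.9   0.    1.17]
309.70691628693146 319.5239408428575 196.53403881142336 [[-0.001, -0.962, -0.272, 0.069], [1.0, -0.002, 0.0, -0.001], [-0.001, -0.272, 0.962, -0.143], [0.0, 0.0, 0.0, 1.0]]
clock: 7.7
eef_pos: [0.5268, -0.0048, 0.0275]
tool_rot: [0.557, 0.83, 0.007, 0.006]
ft_force: [0.5, 0.0, 0.0]
grip_width: 0.0631
t 7.7 tcp [526.8  -4.8  27.5] phi 22.26 tilt [ 0.016  0.005 -1.   ] F [0.5 0.  0. ] w 63.1 q [-0.01  0.46 -0.25  0.84  0.01  1.17]
tool shift [ 0.4 -0.4  5.5]
turn 0.06
```

View pics/w6.png

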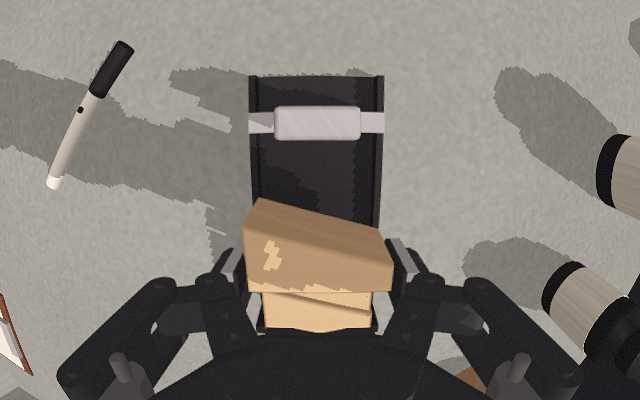

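The held wedge (243-392, 200-292) sits between the lips just behind wedges a and b (263-372, 290-328). I'll lower and release.

```bash
python3 -m crank '[[[0.3,-0.4,4.5,0,255],[0,0,0,0,255]]]';  python3 -m crank '[[[0,0,1.5,0,255]]]'; python3 -m crank '[[[0,0,0,0,60],[0,0,0,0,60],[0,0,0,0,0],[0,0,0,0,0]]]'; python3 wr.py w7
```

```text
clock: 7.95
eef_pos: [0.5266, -0.0046, 0.0228]
tool_rot: [0.557, 0.83, 0.007, 0.006]
ft_force: [0.2, 0.8, -0.8]
grip_width: 0.0626
clock: 8.07
eef_pos: [0.5269, -0.0046, 0.0215]
tool_rot: [0.557, 0.83, 0.007, 0.006]
ft_force: [-0.1, 1.5, -0.3]
grip_width: 0.0632
clock: 8.57
eef_pos: [0.5275, -0.0047, 0.0221]
tool_rot: [0.557, 0.83, 0.007, 0.007]
ft_force: [0.6, 0.0, -0.1]
grip_width: 0.0851
t 8.57 tcp [527.5  -4.7  22.1] phi 22.26 tilt [ 0.019  0.005 -1.   ] F [ 0.6  0.  -0.1] w 85.1 q [-0.01  0.47 -0.26  0.82  0.    1.17]
309.70691628693146 319.5239408428575 196.53403881142336 [[-0.001, -0.962, -0.272, 0.069], [1.0, -0.002, 0.0, -0.001], [-0.001, -0.272, 0.962, -0.143], [0.0, 0.0, 0.0, 1.0]]
```

View pics/w7.png

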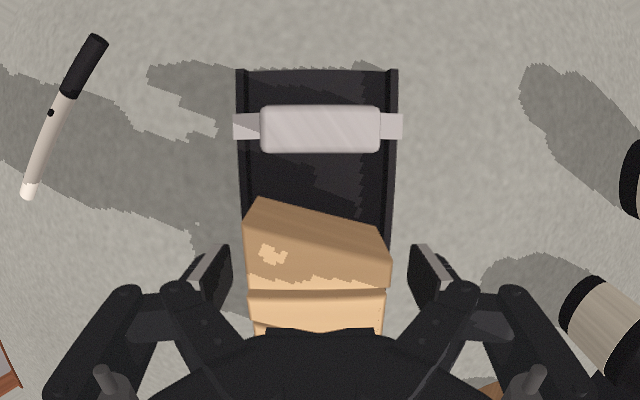

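```bash
python3 -m crank '[[[0,0,-40,0,0],[0,0,-55,0,0],[0,0,-50,0,0],[0,0,0,0,0]]]'
python3 - <<'E'
from h import *
todo([591,-332,180],9)
E
```

```text
clock: 9.12
eef_pos: [0.5241, -0.0053, 0.1704]
tool_rot: [0.557, 0.83, 0.007, 0.006]
ft_force: [0.3, -0.4, -0.1]
grip_width: 0.0853
t 9.12 tcp [524.1  -5.3 170.4] phi 22.26 tilt [ 0.016  0.005 -1.   ] F [ 0.3 -0.4 -0.1] w 85.3 q [-0.01  0.31 -0.06  1.18  0.    1.17]
tool shift [-327.7  -61.6  -10. ]
turn 13.26
```

```bash
python3 -m crank '[[[-54,-10,-2,0,0],[-54,-10,-2,0,0],[-54,-10,-2,0,0],[-54,-10,-2,0,0],[-54,-10,-2,0,0],[-50,-10,-2,0,0],[0,0,0,7,0],[0,0,0,6,0],[0,0,0,0,0]]]'; python3 wr.py w8
python3 - <<'E'
from h import *
todo([591,-332,180],9)
E
```

```text
clock: 10.25
eef_pos: [0.5889, -0.3326, 0.1698]
tool_rot: [0.649, 0.761, 0.006, -0.002]
ft_force: [0.2, -0.1, -0.6]
grip_width: 0.0854
t 10.25 tcp [ 588.9 -332.6  169.8] phi 9.07 tilt [ 0.005  0.012 -1.   ] F [ 0.2 -0.1 -0.6] w 85.4 q [-0.52  0.63  0.44  1.39  0.01  0.89]
309.70691628693146 319.5239408428575 196.53403881142336 [[-0.001, -0.962, -0.272, 0.069], [1.0, -0.002, 0.0, -0.001], [-0.001, -0.272, 0.962, -0.143], [0.0, 0.0, 0.0, 1.0]]
t 10.3 tcp [ 588.8 -332.4  169.8] phi 9.11 tilt [ 0.005  0.012 -1.   ] F [-0.5 -1.2 -0.4] w 85.4 q [-0.52  0.63  0.44  1.39  0.01  0.89]
tool shift [  0.2   2.3 -10.2]
turn 0.11
```

View pics/w8.png

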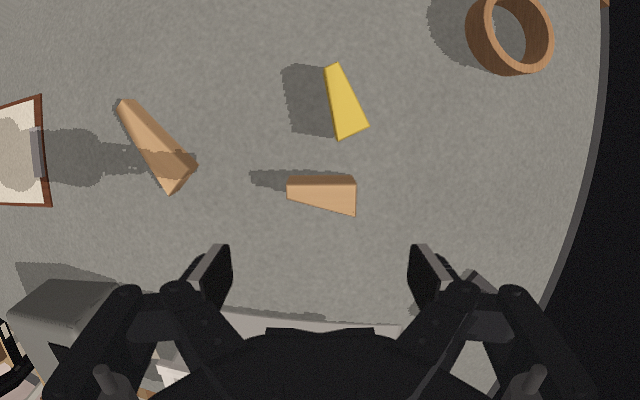

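Run:
```python
from h import *
w=dict(np.load('w8.npz'))
cv2.imwrite('pics/w8c.png',cv2.resize(w['img'][165:225,275:370],None,fx=8,fy=8,interpolation=cv2.INTER_CUBIC))
```

```text
(no output)
```

View pics/w8c.png

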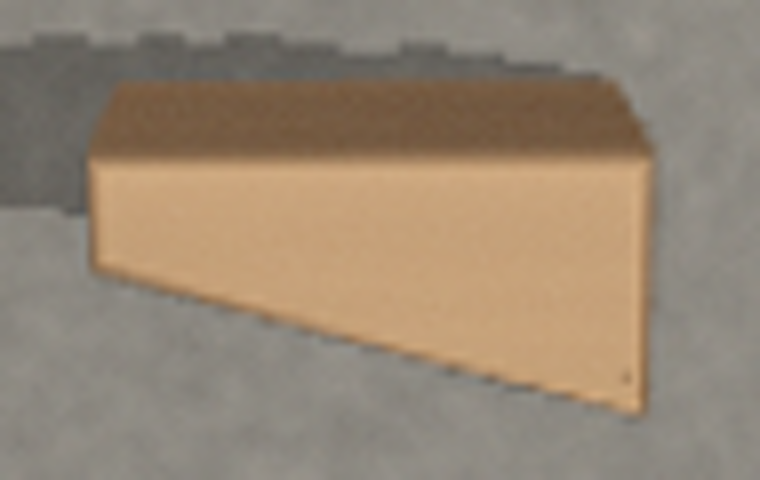

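Run:
```python
from h import *
w=dict(np.load('w8.npz'))
t,th=rigid(w,[(643,413),(95,268),(91,157),(652,157)],(275,165),8,.045,WM)
g=place(np.array([[0,-.0045]]),*t,th)[0]; print(g)
todo([*(g*1000),60],np.degrees(th))
```

```text
pose [ 590.9 -337.3] -171.0 res mm [[-1.0, 0.9], [0.7, 0.6], [0.8, -0.6], [-0.6, -0.9]]
[ 0.59018438 -0.33283296]
t 10.3 tcp [ 588.8 -332.4  169.8] phi 9.11 tilt [ 0.005  0.012 -1.   ] F [-0.5 -1.2 -0.4] w 85.4 q [-0.52  0.63  0.44  1.39  0.01  0.89]
tool shift [ -1.9   0.5 109.8]
turn 0.11
```

```bash
python3 -m crank '[[[-1,0.8,35,0,0],[0,0,35,0,0],[0,0,30,0,0],[0,0,0,0,0],[0,0,0,0,0]]]'
python3 - <<'E'
from h import *
todo([590.2,-332.8,17],9)
E
```

```text
clock: 10.92
eef_pos: [0.5912, -0.3303, 0.0681]
tool_rot: [0.645, 0.764, 0.006, -0.001]
ft_force: [0.1, 0.4, 0.4]
grip_width: 0.0852
t 10.93 tcp [ 591.2 -330.3   68.1] phi 9.68 tilt [ 0.006  0.012 -1.   ] F [0.1 0.4 0.4] w 85.2 q [-0.52  0.69  0.29  1.16  0.01  0.89]
tool shift [-2.8 -1.8 51. ]
turn 0.68
```

```bash
python3 -m crank '[[[-2.2,-1.2,17,0.6,0],[0,0,16,0,0],[0,0,10,0,0],[0,0,0,0,0]]]'
python3 - <<'E'
from h import *
todo([590.2,-332.8,17],9)
E
```

```text
clock: 11.42
eef_pos: [0.5922, -0.3332, 0.025]
tool_rot: [0.649, 0.761, 0.007, 0.001]
ft_force: [0.6, -0.4, 0.9]
grip_width: 0.0855
t 11.43 tcp [ 592.2 -333.2   25. ] phi 9.08 tilt [ 0.01   0.009 -1.   ] F [ 0.6 -0.4  0.9] w 85.5 q [-0.52  0.73  0.24  1.07  0.01  0.89]
tool shift [ 0.6 -2.   7.9]
turn 0.08
```

```bash
python3 -m crank '[[[0.4,-1.8,4,0,0],[0,0,4,0,0],[0,0,0,0,0]]]'; python3 -m crank '[[[0,0,0,0,255],[0,0,0,0,255],[0,0,0,0,255],[0,0,0,0,255]]]';  python3 -m crank '[[[0,0,-20,0,255],[0,0,-50,0,255],[0,0,-50,0,255],[0,0,-30,0,255],[0,0,0,0,255]]]'; python3 wr.py w9
```

```text
clock: 11.8
eef_pos: [0.5907, -0.3333, 0.0171]
tool_rot: [0.649, 0.761, 0.007, 0.001]
ft_force: [0.3, 0.8, -0.1]
grip_width: 0.0856
clock: 12.3
eef_pos: [0.5916, -0.3337, 0.0185]
tool_rot: [0.649, 0.761, 0.007, 0.003]
ft_force: [0.4, 0.3, -0.8]
grip_width: 0.0629
clock: 12.92
eef_pos: [0.5882, -0.3341, 0.1695]
tool_rot: [0.649, 0.761, 0.007, -0.0]
ft_force: [0.2, 0.1, -1.4]
grip_width: 0.0624
t 12.93 tcp [ 588.2 -334.1  169.5] phi 9.09 tilt [ 0.008  0.01  -1.   ] F [ 0.2  0.1 -1.4] w 62.4 q [-0.52  0.63  0.44  1.38  0.01  0.89]
309.70691628693146 319.5239408428575 196.53403881142336 [[-0.001, -0.962, -0.272, 0.069], [1.0, -0.002, 0.0, -0.001], [-0.001, -0.272, 0.962, -0.143], [0.0, 0.0, 0.0, 1.0]]
```

View pics/w9.png

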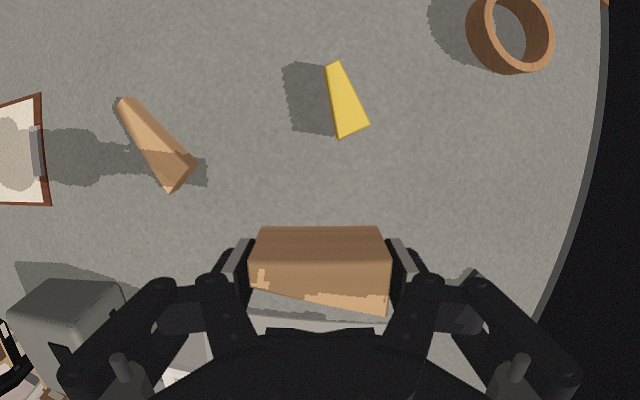

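Run:
```python
from h import *
from workcell import bot
c=bot.camera('top'); np.savez('top2.npz',**c)
cv2.imwrite('pics/t2.png',cv2.resize(c['img'][180:250,295:385],None,fx=8,fy=8,interpolation=cv2.INTER_CUBIC))
w=dict(np.load('w9.npz'))
cv2.imwrite('pics/w9c.png',cv2.resize(w['img'][220:330,235:400],None,fx=4.8,fy=4.8,interpolation=cv2.INTER_CUBIC))
```

```text
(no output)
```

View pics/t2.png

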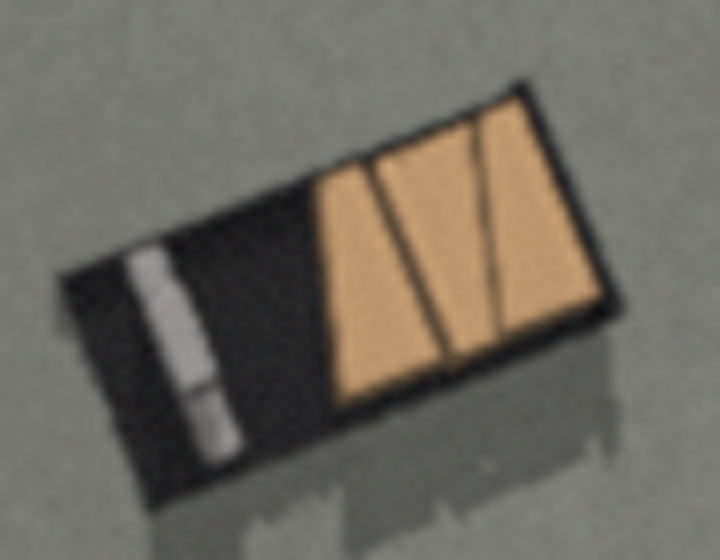

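View pics/w9c.png

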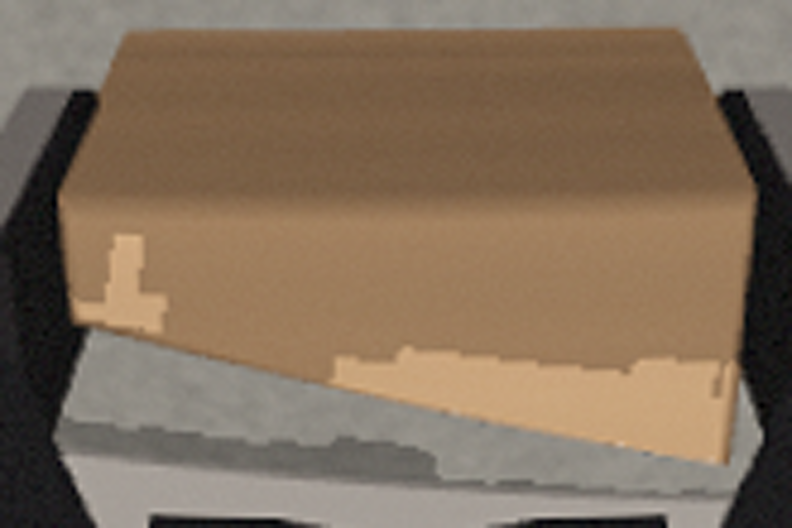

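Run:
```python
from h import *
c=dict(np.load('top2.npz'))
O=np.array([548.3,-59.2]);a=np.radians(22.4);R=np.array([[np.cos(a),np.sin(a)],[-np.sin(a),np.cos(a)]])
for n,p,z in [('c thick slope',(336,408),50),('c thin slope',(316,182),50),('c thin straight',(362,162),50),('c thick str',(440,362),50),('b1',(378,160),50),('b2',(455,362),50),('wall',(527,85),42)]:
    uv=(np.array(p)+.5)/8-.5+[295,180]; q=onplane(c,uv,z/1000)[0][:2]*1000; print(n,(R@(q-O)).round(1))
w=dict(np.load('w9.npz'))
pz=w['p'][2]+.0268
t,th=rigid(w,[(725,465),(75,322),(62,205),(753,200)],(235,220),4.8,pz,WM)
print('in tool mm',((np.r_[t,w['p'][2]]-w['p'])@w['Rt']*1000).round(1),'dtheta',np.degrees(th)%360-189.09)
todo([512,26,170],22.4)
```

```text
c thick slope [-32.7  86.5]
c thin slope [32.4 65.9]
c thin straight [32.7 50.7]
c thick str [-31.8  52.5]
b1 [31.5 46. ]
b2 [-33.5  48.3]
wall [36.6 -5.9]
pose [ 587.7 -338.3] -170.83 res mm [[-1.1, 1.0], [0.9, 0.9], [1.2, -0.8], [-1.0, -1.1]]
in tool mm [-4.  -1.2 -0. ] dtheta 0.07553413080418636
t 13.03 tcp [ 586.5 -333.   165.7] phi 9.09 tilt [ 0.002  0.014 -1.   ] F [-0.3 -0.1 -1.2] w 62.1 q [-0.52  0.63  0.43  1.38  0.01  0.89]
tool shift [366.3 -16.8   0.5]
turn -13.31
```

```bash
python3 -m crank '[[[52,-2,0,0,255],[52,-2,0,0,255],[52,-2,0,0,255],[52,-2,0,0,255],[52,-2,0,0,255],[52,-2,0,0,255],[52,-2,0,0,255],[0,0,0,-7,255],[0,0,0,-6,255],[0,0,0,0,255],[0,0,0,0,255]]]'
python3 - <<'E'
from h import *
todo([511.7,31,90],22.3)
E
```

```text
clock: 14.4
eef_pos: [0.4967, 0.0373, 0.1444]
tool_rot: [0.556, 0.831, -0.004, -0.024]
ft_force: [0.5, -0.7, -1.2]
grip_width: 0.0625
t 14.4 tcp [496.7  37.3 144.4] phi 22.39 tilt [-0.044  0.02  -0.999] F [ 0.5 -0.7 -1.2] w 62.5 q [ 0.06  0.33 -0.11  1.17  0.02  1.24]
tool shift [-13.5  13.3  53.5]
turn 0.09
```

```bash
python3 -m crank '[[[-13,13,0,0,255],[0,0,0,0,255]]]'
python3 - <<'E'
from h import *
todo([511.7,31,90],22.3)
E
python3 -m crank '[[[0,0,-50,0,255],[0,0,50,0,255],[0,0,0,0,255]]]'
python3 - <<'E'
from h import *
todo([511.7,31,90],22.3)
E
```

```text
clock: 14.65
eef_pos: [0.5129, 0.0296, 0.1421]
tool_rot: [0.558, 0.83, -0.005, -0.025]
ft_force: [0.1, -0.0, -0.3]
grip_width: 0.0626
t 14.65 tcp [512.9  29.6 142.1] phi 22.21 tilt [-0.047  0.02  -0.999] F [ 0.1 -0.  -0.3] w 62.6 q [ 0.04  0.36 -0.07  1.19  0.02  1.23]
tool shift [-0.2  1.3 52.1]
turn -0.09
clock: 15.02
eef_pos: [0.5096, 0.0291, 0.1411]
tool_rot: [0.559, 0.828, -0.006, -0.028]
ft_force: [-1.0, 0.6, -0.6]
grip_width: 0.0628
t 15.03 tcp [509.6  29.1 141.1] phi 21.99 tilt [-0.053  0.021 -0.998] F [-1.   0.6 -0.6] w 62.8 q [ 0.04  0.36 -0.08  1.19  0.02  1.23]
tool shift [-1.   4.8 51. ]
turn -0.31
```

```bash
python3 -m crank '[[[-1,4,15,-0.2,255],[0,0,15,0,255],[0,0,15,0,255],[0,0,0,0,255]]]'; python3 wr.py w10
python3 - <<'E'
from h import *
todo([511.7,31,25],22.3)
E
```

```text
clock: 15.52
eef_pos: [0.5152, 0.0309, 0.097]
tool_rot: [0.558, 0.829, -0.004, -0.025]
ft_force: [-0.2, 0.1, -0.1]
grip_width: 0.0626
t 15.53 tcp [515.2  30.9  97. ] phi 22.15 tilt [-0.045  0.021 -0.999] F [-0.2  0.1 -0.1] w 62.6 q [ 0.05  0.4  -0.13  1.08  0.02  1.23]
309.70691628693146 319.5239408428575 196.53403881142336 [[-0.001, -0.962, -0.272, 0.069], [1.0, -0.002, 0.0, -0.001], [-0.001, -0.272, 0.962, -0.143], [0.0, 0.0, 0.0, 1.0]]
t 15.57 tcp [515.9  30.9  97.8] phi 22.14 tilt [-0.044  0.021 -0.999] F [ 0.7  0.2 -1. ] w 62.8 q [ 0.05  0.4  -0.13  1.08  0.02  1.23]
tool shift [-1.  -1.5 72.9]
turn -0.16
```

View pics/w10.png

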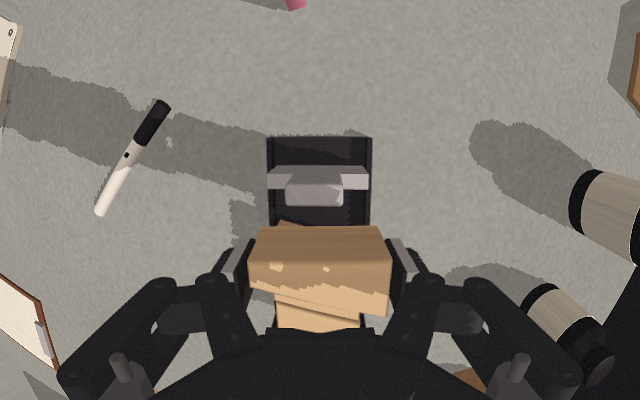

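```bash
python3 -m crank '[[[-0.5,-1,15,0,255],[0,0,15,0,255],[0,0,0,0,255]]]'
python3 - <<'E'
from h import *
todo([511.7,31,25],22.3)
E
```

```text
clock: 15.95
eef_pos: [0.5147, 0.0308, 0.0668]
tool_rot: [0.558, 0.829, -0.003, -0.023]
ft_force: [-0.4, 0.6, 0.1]
grip_width: 0.0628
t 15.95 tcp [514.7  30.8  66.8] phi 22.14 tilt [-0.042  0.021 -0.999] F [-0.4  0.6  0.1] w 62.8 q [ 0.05  0.43 -0.18  1.    0.02  1.23]
tool shift [-0.2 -1.4 41.8]
turn -0.16
```

```bash
python3 -m crank '[[[0,-1.4,12,0,255],[0,-0.5,12,0,255],[0,0,0,0,255]]]'; python3 wr.py w11
python3 - <<'E'
from h import *
todo([511.7,31,25],22.3)
E
```

```text
clock: 16.32
eef_pos: [0.5117, 0.0306, 0.0411]
tool_rot: [0.558, 0.829, -0.003, -0.023]
ft_force: [0.3, 0.2, -0.5]
grip_width: 0.0628
t 16.32 tcp [511.7  30.6  41.1] phi 22.14 tilt [-0.042  0.021 -0.999] F [ 0.3  0.2 -0.5] w 62.8 q [ 0.05  0.46 -0.22  0.94  0.02  1.23]
309.70691628693146 319.5239408428575 196.53403881142336 [[-0.001, -0.962, -0.272, 0.069], [1.0, -0.002, 0.0, -0.001], [-0.001, -0.272, 0.962, -0.143], [0.0, 0.0, 0.0, 1.0]]
t 16.38 tcp [512.2  30.6  41.6] phi 22.14 tilt [-0.041  0.021 -0.999] F [ 0.7 -0.4 -0. ] w 62.6 q [ 0.05  0.46 -0.21  0.94  0.02  1.23]
tool shift [-0.   0.2 16.6]
turn -0.16
```

View pics/w11.png

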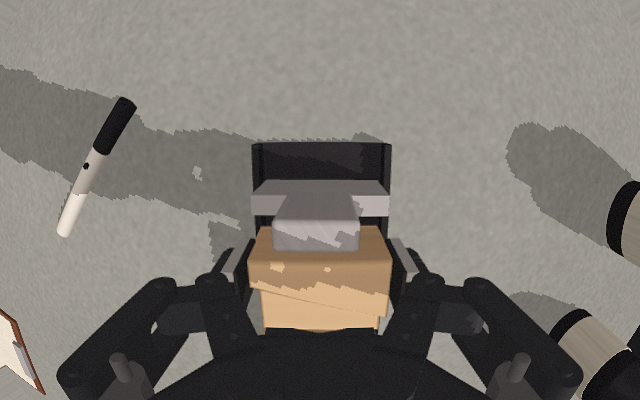

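Wedge d (250-390, 228-317) lies within the lips between wedge c and the stop, and the tab at (318,225) is clear of it. I'll continue down.

```bash
python3 -m crank '[[[0,0,8,0,255],[0,0,0,0,255]]]'; python3 -m crank '[[[0,0,6,0,255],[0,0,0,0,255]]]'; python3 -m crank '[[[0,0,2,0,255]]]'
```

```text
clock: 16.62
eef_pos: [0.5124, 0.0308, 0.0336]
tool_rot: [0.558, 0.829, -0.002, -0.022]
ft_force: [-0.4, 0.0, -1.0]
grip_width: 0.0631
clock: 16.88
eef_pos: [0.5125, 0.0309, 0.0275]
tool_rot: [0.558, 0.829, -0.002, -0.022]
ft_force: [-0.1, -0.6, -0.9]
grip_width: 0.0628
clock: 17.0
eef_pos: [0.5127, 0.031, 0.0256]
tool_rot: [0.558, 0.829, -0.002, -0.022]
ft_force: [-0.5, -0.9, -1.5]
grip_width: 0.063
```

```bash
python3 -m crank '[[[0,0,1.5,0,255],[0,0,0,0,255]]]'; python3 -m crank '[[[0,0,0,0,40],[0,0,0,0,40],[0,0,0,0,0],[0,0,0,0,0]]]';python3 wr.py w12; python3 -m crank '[[[0,0,-30,0,0],[0,0,-50,0,0],[0,0,-50,0,0],[0,0,0,0,0]]]'; python3 wr.py w13
```

```text
clock: 17.25
eef_pos: [0.5125, 0.0311, 0.0246]
tool_rot: [0.558, 0.829, -0.002, -0.022]
ft_force: [-0.9, -0.2, -0.4]
grip_width: 0.0628
clock: 17.75
eef_pos: [0.513, 0.0311, 0.0247]
tool_rot: [0.558, 0.829, -0.001, -0.022]
ft_force: [1.1, 0.6, -0.2]
grip_width: 0.0856
t 17.75 tcp [513.   31.1  24.7] phi 22.13 tilt [-0.037  0.022 -0.999] F [ 1.1  0.6 -0.2] w 85.6 q [ 0.05  0.48 -0.23  0.9   0.02  1.23]
309.70691628693146 319.5239408428575 196.53403881142336 [[-0.001, -0.962, -0.272, 0.069], [1.0, -0.002, 0.0, -0.001], [-0.001, -0.272, 0.962, -0.143], [0.0, 0.0, 0.0, 1.0]]
clock: 18.3
eef_pos: [0.5173, 0.0282, 0.1572]
tool_rot: [0.558, 0.829, -0.002, -0.023]
ft_force: [1.0, -0.0, -0.7]
grip_width: 0.0853
t 18.3 tcp [517.3  28.2 157.2] phi 22.14 tilt [-0.04   0.022 -0.999] F [ 1.  -0.  -0.7] w 85.3 q [ 0.04  0.35 -0.04  1.22  0.02  1.23]
309.70691628693146 319.5239408428575 196.53403881142336 [[-0.001, -0.962, -0.272, 0.069], [1.0, -0.002, 0.0, -0.001], [-0.001, -0.272, 0.962, -0.143], [0.0, 0.0, 0.0, 1.0]]
```

View pics/w13.png

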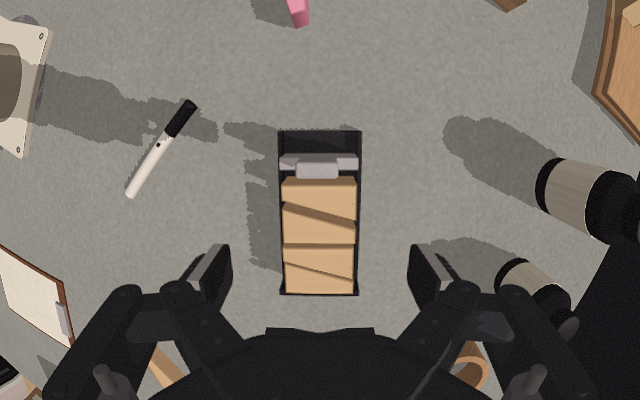

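All four wedges lie alternately in the tray, at (280-357, 178-295), with the stop tab at (318,168). Next I'll grip the tab across its width and push.

```bash
python3 - <<'E'
from h import *
w=dict(np.load('w13.npz'))
cv2.imwrite('pics/w13c.png',cv2.resize(w['img'][145:190,270:370],None,fx=7,fy=7,interpolation=cv2.INTER_CUBIC))
todo([501.7,53.8,110],22.4)
E
python3 -m crank '[[[14,5,0,0,0],[14,4,10,0,0],[0,0,0,0,0]]]'
python3 - <<'E'
from h import *
todo([501.7,53.8,62],22.4)
E
```

```text
t 18.35 tcp [515.6  28.1 154.9] phi 22.15 tilt [-0.044  0.021 -0.999] F [-0.  -0.4 -0.6] w 85.4 q [ 0.04  0.35 -0.05  1.22  0.02  1.23]
tool shift [27.4 -1.8 46.1]
turn -0.25
clock: 18.73
eef_pos: [0.51, 0.06, 0.1413]
tool_rot: [0.558, 0.829, -0.006, -0.027]
ft_force: [-0.7, -0.4, 0.4]
grip_width: 0.0854
t 18.73 tcp [510.   60.  141.3] phi 22.18 tilt [-0.052  0.021 -0.998] F [-0.7 -0.4  0.4] w 85.4 q [ 0.1   0.36 -0.07  1.19  0.03  1.29]
tool shift [-5.7 -6.8 79.5]
turn -0.22
```

View pics/w13c.png

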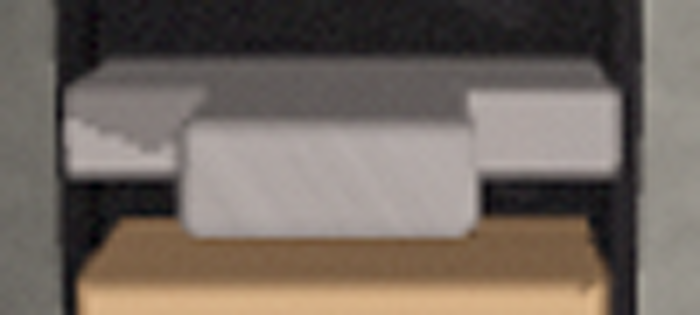

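```bash
python3 -m crank '[[[-5.5,-6.8,20,0,0],[0,0,15,0,0],[0,0,0,0,0]]]'
python3 - <<'E'
from h import *
todo([501.7,53.8,62],22.4)
w=dict(np.load('w13.npz'))
O=np.array([548.3,-59.2]);a=np.radians(22.4);R=np.array([[np.cos(a),np.sin(a)],[-np.sin(a),np.cos(a)]])
for p in [(185,122),(470,122),(185,236),(478,236)]:
    uv=(np.array(p)+.5)/7-.5+[270,145]; q=wunproj(w,[uv],.09)[0]*1000; print((R@(q[:2]-O)).round(1))
E
```

```text
clock: 19.1
eef_pos: [0.5019, 0.0539, 0.103]
tool_rot: [0.557, 0.83, -0.007, -0.029]
ft_force: [-0.5, 0.0, 0.1]
grip_width: 0.0857
t 19.1 tcp [501.9  53.9 103. ] phi 22.33 tilt [-0.057  0.02  -0.998] F [-0.5  0.   0.1] w 85.7 q [ 0.09  0.38 -0.15  1.1   0.03  1.27]
tool shift [-1.6  1.6 40.9]
turn -0.07
[-14.4 129. ]
[ 13.8 128.9]
[-14.6 117.5]
[ 14.6 117.5]
```

```bash
python3 -m crank '[[[-0.8,0.8,14,0,0],[0,0,13,0,0],[0,0,10,0,0],[0,0,0,0,0]]]'
python3 - <<'E'
from h import *
todo([501.7,53.8,62],22.4)
E
```

```text
clock: 19.6
eef_pos: [0.5009, 0.0544, 0.0636]
tool_rot: [0.557, 0.83, -0.008, -0.029]
ft_force: [-0.3, 0.5, -1.0]
grip_width: 0.0852
t 19.6 tcp [500.9  54.4  63.6] phi 22.35 tilt [-0.057  0.02  -0.998] F [-0.3  0.5 -1. ] w 85.2 q [ 0.09  0.43 -0.2   1.    0.03  1.27]
tool shift [-0.9  0.6  1.5]
turn -0.05
```

```bash
python3 -m crank '[[[0,0.5,0,0,255],[0,0,0,0,255],[0,0,0,0,255],[0,0,0,0,255],[0,0,0,0,255],[0,0,0,0,255]]]'; python3 wr.py w14
```

```text
clock: 20.35
eef_pos: [0.5015, 0.0542, 0.065]
tool_rot: [0.557, 0.83, -0.007, -0.029]
ft_force: [-1.0, -0.6, -0.6]
grip_width: 0.0288
t 20.35 tcp [501.5  54.2  65. ] phi 22.32 tilt [-0.056  0.02  -0.998] F [-1.  -0.6 -0.6] w 28.8 q [ 0.09  0.42 -0.2   1.    0.02  1.27]
309.70691628693146 319.5239408428575 196.53403881142336 [[-0.001, -0.962, -0.272, 0.069], [1.0, -0.002, 0.0, -0.001], [-0.001, -0.272, 0.962, -0.143], [0.0, 0.0, 0.0, 1.0]]
```

View pics/w14.png

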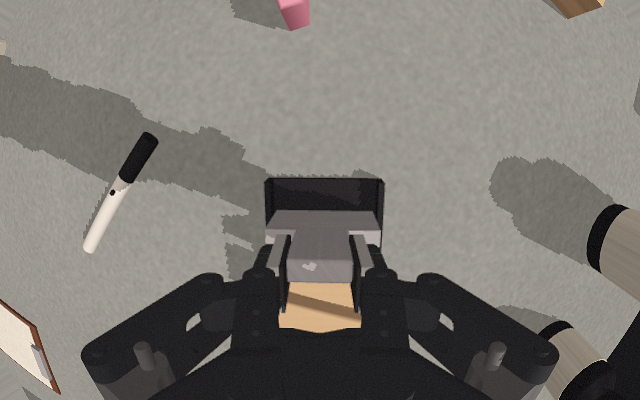

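```bash
cat > s.py <<'E'
from h import *
p,R,o=st(); O=np.array([548.3,-59.2]);a=np.radians(22.4);M=np.array([[np.cos(a),np.sin(a)],[-np.sin(a),np.cos(a)]])
print('tray xy',(M@(p[:2]*1000-O)).round(1),'F tray',(M@o['ft_force'][:2]).round(1))
E
python3 s.py; python3 -m crank '[[[-4,0,-0.2,0,255],[-4,0,-0.2,0,255],[-4,0,-0.2,0,255]]]'; python3 s.py;  python3 -m crank '[[[-2,0,-0.1,0,255],[-2,0,-0.1,0,255]]]'; python3 s.py
```

```text
t 20.4 tcp [501.5  54.2  64.9] phi 22.32 tilt [-0.056  0.02  -0.998] F [-2.1 -1.8  0. ] w 28.7 q [ 0.09  0.42 -0.2   1.    0.02  1.27]
tray xy [-1.000e-01  1.227e+02] F tray [-2.7 -0.9]
clock: 20.78
eef_pos: [0.506, 0.0432, 0.0649]
tool_rot: [0.557, 0.83, -0.007, -0.029]
ft_force: [-2.9, 0.0, 0.2]
grip_width: 0.0288
t 20.77 tcp [506.   43.2  64.9] phi 22.36 tilt [-0.056  0.021 -0.998] F [-2.9  0.   0.2] w 28.8 q [ 0.07  0.43 -0.19  1.01  0.02  1.25]
tray xy [-1.000e-01  1.108e+02] F tray [-2.7  1.1]
clock: 21.02
eef_pos: [0.5077, 0.0392, 0.065]
tool_rot: [0.557, 0.83, -0.007, -0.03]
ft_force: [-2.6, 1.0, 0.7]
grip_width: 0.029
t 21.02 tcp [507.7  39.2  65. ] phi 22.34 tilt [-0.057  0.022 -0.998] F [-2.6  1.   0.7] w 29.0 q [ 0.06  0.43 -0.18  1.01  0.03  1.24]
tray xy [-1.000e-01  1.065e+02] F tray [-2.   1.9]
```

```bash
python3 -m crank '[[[-2,0,-0.1,0,255],[-2,0,-0.1,0,255]]]'; python3 s.py;  python3 -m crank '[[[-2,0,-0.1,0,255]]]'; python3 s.py;python3 -m crank '[[[-1.5,0,-0.1,0,255]]]'; python3 s.py
```

```text
clock: 21.28
eef_pos: [0.5092, 0.0354, 0.0649]
tool_rot: [0.557, 0.83, -0.007, -0.03]
ft_force: [-3.5, -0.1, -0.2]
grip_width: 0.0291
t 21.27 tcp [509.2  35.4  64.9] phi 22.35 tilt [-0.057  0.022 -0.998] F [-3.5 -0.1 -0.2] w 29.1 q [ 0.05  0.44 -0.18  1.01  0.03  1.24]
tray xy [-1.000e-01  1.024e+02] F tray [-3.3  1.2]
clock: 21.4
eef_pos: [0.51, 0.0335, 0.0649]
tool_rot: [0.557, 0.83, -0.007, -0.03]
ft_force: [-2.7, 0.5, 0.8]
grip_width: 0.0289
t 21.4 tcp [510.   33.5  64.9] phi 22.35 tilt [-0.057  0.022 -0.998] F [-2.7  0.5  0.8] w 28.9 q [ 0.05  0.44 -0.18  1.01  0.02  1.23]
tray xy [-1.000e-01  1.003e+02] F tray [-2.3  1.4]
clock: 21.52
eef_pos: [0.5105, 0.0321, 0.0649]
tool_rot: [0.557, 0.83, -0.007, -0.03]
ft_force: [-3.6, 1.0, 0.2]
grip_width: 0.0291
t 21.52 tcp [510.5  32.1  64.9] phi 22.36 tilt [-0.057  0.022 -0.998] F [-3.6  1.   0.2] w 29.1 q [ 0.05  0.44 -0.17  1.01  0.03  1.23]
tray xy [-0.1 98.8] F tray [-3.   2.3]
```

```bash
for i in 1; do python3 -m crank '[[[-1.5,0,-0.1,0,255]]]'; done; python3 s.py; python3 -m crank '[[[-1.5,0,-0.1,0,255]]]'; python3 s.py; python3 wr.py w15
```

```text
clock: 21.65
eef_pos: [0.511, 0.0308, 0.0649]
tool_rot: [0.557, 0.83, -0.006, -0.03]
ft_force: [-2.8, 1.8, 0.1]
grip_width: 0.0291
t 21.65 tcp [511.   30.8  64.9] phi 22.36 tilt [-0.057  0.023 -0.998] F [-2.8  1.8  0.1] w 29.1 q [ 0.05  0.44 -0.17  1.02  0.03  1.23]
tray xy [-0.2 97.4] F tray [-1.9  2.7]
clock: 21.78
eef_pos: [0.5112, 0.0305, 0.0649]
tool_rot: [0.557, 0.83, -0.006, -0.031]
ft_force: [-5.2, 6.7, 2.2]
grip_width: 0.029
t 21.77 tcp [511.2  30.5  64.9] phi 22.38 tilt [-0.058  0.025 -0.998] F [-5.2  6.7  2.2] w 29.0 q [ 0.04  0.44 -0.17  1.02  0.03  1.22]
tray xy [-0.1 97. ] F tray [-2.2  8.2]
t 21.77 tcp [511.2  30.5  64.9] phi 22.38 tilt [-0.058  0.025 -0.998] F [-5.2  6.7  2.2] w 29.0 q [ 0.04  0.44 -0.17  1.02  0.03  1.22]
309.70691628693146 319.5239408428575 196.53403881142336 [[-0.001, -0.962, -0.272, 0.069], [1.0, -0.002, 0.0, -0.001], [-0.001, -0.272, 0.962, -0.143], [0.0, 0.0, 0.0, 1.0]]
```

View pics/w15.png

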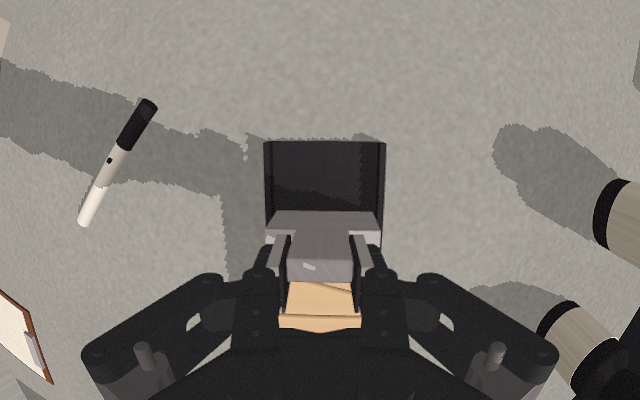

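The stop has come up hard: it stopped moving and the force rose to 8 N. One more firm press, then I'll let go.

```bash
python3 -m crank '[[[-1.8,0,0,0,255]]]'; python3 s.py; python3 -m crank '[[[0,0,0,0,255],[0,0,0,0,0],[0,0,0,0,0],[0,0,0,0,0],[0,0,0,0,0]]]'; python3 s.py;  python3 -m crank '[[[0,0,-40,0,0],[0,0,-50,0,0],[0,0,-40,0,0],[0,0,0,0,0]]]'; python3 wr.py w16
python3 - <<'E'
from h import *
from workcell import bot
c=bot.camera('top'); np.savez('top3.npz',**c); cv2.imwrite('pics/top3.png',c['img'])
E
```

```text
clock: 21.95
eef_pos: [0.5112, 0.0305, 0.0649]
tool_rot: [0.556, 0.83, -0.004, -0.033]
ft_force: [-5.0, 7.5, 2.8]
grip_width: 0.0285
t 21.95 tcp [511.2  30.5  64.9] phi 22.43 tilt [-0.06   0.029 -0.998] F [-5.   7.5  2.8] w 28.5 q [ 0.04  0.44 -0.17  1.02  0.03  1.22]
tray xy [-0.2 97.1] F tray [-1.8  8.8]
clock: 22.58
eef_pos: [0.5132, 0.0292, 0.0654]
tool_rot: [0.556, 0.83, -0.005, -0.031]
ft_force: [0.5, -0.3, -0.1]
grip_width: 0.0852
t 22.57 tcp [513.2  29.2  65.4] phi 22.41 tilt [-0.056  0.026 -0.998] F [ 0.5 -0.3 -0.1] w 85.2 q [ 0.04  0.44 -0.17  1.02  0.03  1.22]
tray xy [ 1.3 95.1] F tray [ 0.3 -0.4]
clock: 23.08
eef_pos: [0.5204, 0.0252, 0.1982]
tool_rot: [0.556, 0.83, -0.005, -0.031]
ft_force: [0.3, 0.1, -0.6]
grip_width: 0.0854
t 23.07 tcp [520.4  25.2 198.2] phi 22.39 tilt [-0.058  0.025 -0.998] F [ 0.3  0.1 -0.6] w 85.4 q [0.03 0.34 0.06 1.34 0.03 1.21]
309.70691628693146 319.5239408428575 196.53403881142336 [[-0.001, -0.962, -0.272, 0.069], [1.0, -0.002, 0.0, -0.001], [-0.001, -0.272, 0.962, -0.143], [0.0, 0.0, 0.0, 1.0]]
```

View pics/w16.png

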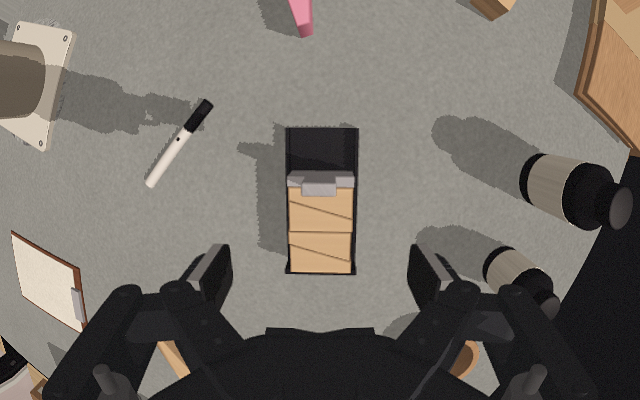

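View pics/top3.png

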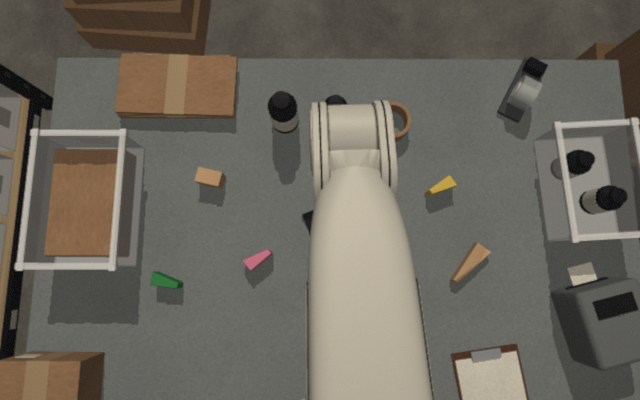

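The row is tight: the wedges fill (287-356, 188-273) and the stop tab sits against them at (319,187). The bystanders visible from the top are unmoved. I'll measure the stop and the wedge joints.

Run:
```python
from h import *
w=dict(np.load('w16.npz'))
cv2.imwrite('pics/w16c.png',cv2.resize(w['img'][160:285,275:370],None,fx=4.8,fy=4.8,interpolation=cv2.INTER_CUBIC))
```

```text
(no output)
```

View pics/w16c.png

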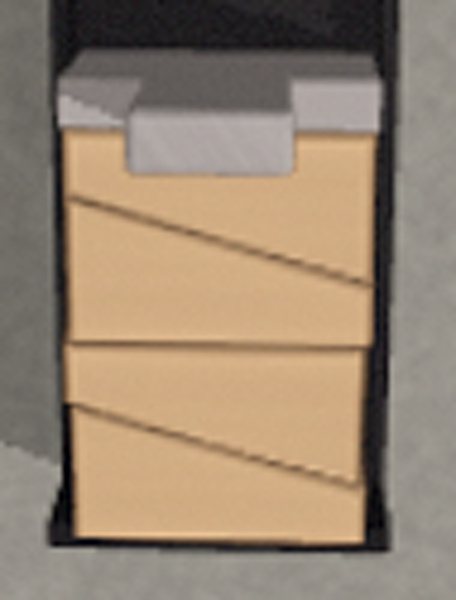

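Run:
```python
from h import *
w=dict(np.load('w16.npz'))
O=np.array([548.3,-59.2]);a=np.radians(22.4);R=np.array([[np.cos(a),np.sin(a)],[-np.sin(a),np.cos(a)]])
for n,p,z in [('stop L',(62,130),50),('stop R',(376,132),50),('c/d thin',(371,285),50),('b/c L',(67,344),50),('b/c R',(370,347),50),('wall L',(75,540),50),('wall R',(363,543),50)]:
    uv=(np.array(p)+.5)/4.8-.5+[275,160]; q=wunproj(w,[uv],z/1000)[0]*1000; print(n,(R@(q[:2]-O)).round(1))
from workcell import bot
bot.job_done()
```

```text
stop L [-32.3  91.8]
stop R [31.3 91.8]
c/d thin [31.1 59.5]
b/c L [-32.6  45.7]
b/c R [31.2 45.9]
wall L [-32.4  -0.8]
wall R [31.3 -0.2]
the job is handed in; nothing more can be done
```

The tray is packed and the job was handed in at about 23 s of the 67 s allowed. I put the two loose wooden wedges in third and fourth place, head to tail. I then gripped the stop's tab, slid the stop up until it stopped moving at about 8–9 N, opened the gripper and lifted clear.

**Last measurements from the wrist camera:**

| Check | Measured (mm from the fixed wall) | Tight value |
|---|---|---|
| Stop face | about 91.8 | 92 |
| Joint between second and third wedges | about 45.8 | 46 |
| First wedge's straight face | -0.2 to -0.8 (within camera error) | 0 |

The last wrist picture shows the four thin ends alternating and all four wedges flat. The stop is at about 0.034. The wrist force was back to about zero after release.

**What went less than perfectly:**
- My first grip on the third wedge was too shallow and dragged it about 8 mm across the table. I reopened, went lower and gripped it again.
- The tool picked up a tilt of about 0.05 rad while carrying the fourth wedge, but the wedge settled flat when released.
- In the last top view the arm covered the tray and part of one bottle and the tape roll. The uncovered bystanders and look-alikes had not visibly moved. I judged that by eye and did not measure it.

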